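# Put the door-fitting kit back in its holders

### The arm

A 7-joint arm with a two-finger parallel gripper is mounted at the origin on a cart in front of the work surface, level with it; the furniture and walls round the work are solid. World frame = base frame: x ahead of the robot, y to its left, z up, the work surface at z = 0. Lengths are in m, angles in rad, forces in N, time in s.
With the tool pointing down it reaches from about 0.375 to 0.925 m from the base axis. Payload 3.1 kg.
Tool frame: the origin (TCP) lies at the very end of the fingers, on their centre line; the grasp point (between the pads) lies 19 mm behind it; z points along the fingers, y is the line along which they close (so a half turn about z gives the same grasp; the last joint's range is limited). The gripper opens to 85 mm and grips with 20 to 120 N. Pads are 22 mm wide; open, the fingers measure 114 mm over their backs; the gripper's body (76 mm by 85 mm) begins 54 mm behind the grasp point. The pads swing forward as they close: fully open they stand 13 mm farther back than shut.
Start: joints at [-1.253, 0.383, 0.044, 1.598, -0.018, 1.161, -0.05], TCP at [0.263, 0.595, 0.231] pointing down, gripper open.
Joint ranges: [-2.61, 2.61], [-0.41, 2.15], [-1.48, 1.57], [0, 2.5], [-1.57, 4.71], [0.05, 1.97], [-2.85, 2.85]. Speed limits (rad/s): [2.79, 2.79, 3.14, 3.14, 3.14, 3.14, 3.14].

### API

Orientations are given as a rotation vector (axis times angle).
In Python, from rig import ctrl, camera, camera_params gives the robot as it stands.
- The arm moves only by the tool play_rows, never from a script. Its argument "rows" is a list of rows, each a list of 7 numbers: the opening, from -1 (shut) to 1 (fully open), then the shift along the tool's x, y, z in units of 25 mm (1.0 is 25 mm), then the turn, a rotation vector about the tool's x, y, z in units of 8 degrees (1.0 is 8 degrees). In form: [[hand, x, y, z, ax, ay, az], ...]. A call has 1 to 8 rows; each row shifts and turns the commanded pose from where the row before left it, along the tool's axes as they then stand; what a row does not reach is not made up. A row lasts 1/8 s, in which the tool goes at most 62.5 mm and 10.7 degrees, less where a joint would pass 70% of its speed; a pose out of reach is approached as far as the arm can. A call is refused whole if a number of a shift passes 1 or a number of a turn 1, either way. A call with a gripper value outside its range is refused whole. The fingers move at their own pace and stop on an object; "force" is the grip in N (left out, the last holds). Time passes only in rows, so rows that do not move let the fingers close. It gives the time, the measured TCP pose, the force, the opening and the grip force at its end, in the units of the state.
- ctrl.sense(): the state, without advancing time (a new reading comes with each control period).
- camera(name): name is "scene" or "side" or "wrist"; returns (picture, depth): 400x640x3 uint8, blue, green, red; 400x640 float32, m along the optical axis (not along the pixel's ray), 0 where there is no reading.
- camera_params(name): a dict with "K" (3x3 intrinsics, pixels), "R" (3x3) and "t" (3): a world point X has camera coordinates R X + t; the wrist camera has in their place "tool_from_camera" (4x4, takes a point from camera to tool coordinates, whose origin is the TCP and whose axes are the flange's). Camera axes: x right, y down, z forward; pixel columns grow to the right and rows downward; lengths in m; the calibration is good to about 2 mm. A picture is of the moment at which its call begins: read the wrist's pose just before it. camera_params takes no time and is no camera call.
- ctrl.close_job(): hands the job in; it is judged then, once.
The state is a dict: "time": time; "qpos": joint angles; "joint_vel": joint speeds; "joint_efforts": joint torques, N m; "ee_pos": TCP position; "orientation": TCP orientation; "wrist_force": force on the tool from outside, world axes, zero at the start; "ft_torque": the same for the moment, N m; "gripper_width": finger opening in m; "grip_force": force on a finger pad.
Only numpy, scipy, OpenCV 4.12 (cv2) and the standard library are available. Lean on these libraries where they do the work, as an engineer would, in place of code of your own. Each camera call takes 0.05 s, during which the arm holds its last target. There are 200 camera calls.

### The job

The door is hung, so sort the fitting kit in front of you back into the pale wooden holders made for it: the block plane in the long bay with the slot under its mouth, the cork sanding block in the short wide bay, one wedge in each of the two lanes of the double holder, and the roll of tape flat over the round hub. Each must end flat on its holder's floor and be let go: set it down rather than dropping it in; and leave the marking gauge where it lies, as it is still set.

Things in the scene. Friction and masses are not known exactly. Their poses are not given: they have to be found in the camera images.
- block_plane: Grey metal block plane, 164 mm long (y), 52 mm wide (x), 57 mm high, 0.7 kg, on its sole, z up. Origin at the centre of the sole. The upright sides, 52 mm apart outside, stand 32 mm high from y = -43 to +67 mm: grip across them, near the middle. Lever cap between them up to 57 mm; knob at y = -56 mm. Either end may face either way in the holder.
- sanding_block: Brown cork sanding block, 116 mm long (y), 62 mm wide (x), 34 mm high, light. Origin at the centre of its underside. Grip across the 62 mm.
- wedge_dark: Dark hardwood wedge, 120 mm long (y), 40 mm wide (x), base flat on the bench, 30 mm high at the thick end at its +y (y = +60 mm), 4 mm at the thin end. Origin at the centre of its underside. The sides are upright: grip across the 40 mm, a little (10 to 15 mm) from the middle towards the thick end.
- wedge_pale: Pale wedge of the same form and size and the same axes as wedge_dark. The two may take either lane, and either end may face either way.
- tape_roll: Roll of cream masking tape lying flat, 108 mm across, 24 mm high, with an open bore about 74 mm across (wall about 17 mm thick). Origin at the centre of its underside, z up. Pinch the wall from above, one finger in the bore, with the pads' middle 45 mm from the centre.
- plane_holder: Long pale wooden holder for the plane, outside 196 mm (y) by 84 mm (x). Origin at the centre of its underside. One bay, 176 by 64 mm inside, long along y, with a 24 mm slot across the middle of its floor. Fixed. Floor 8 mm, rails (10 mm thick) 20 mm above the bench. Both long rails are cut away for 32 mm either side of the middle, so that fingers can reach down to the floor there.
- sanding_holder: Shorter, wider pale wooden holder for the sanding block, outside 148 mm (y) by 94 mm (x). Origin at the centre of its underside. One bay, 128 by 74 mm inside, long along y. Fixed. Floor 8 mm, rails (10 mm thick) 20 mm above the bench. Both long rails are cut away for 32 mm either side of the middle.
- wedge_holder: Nearly square pale wooden holder for the wedges, outside 154 mm (x) by 152 mm (y). Origin: centre of its underside. Two lanes, each 132 mm long (along y) and 52 mm wide centred on x = -41 and x = +41 mm, 30 mm apart. Fixed. Floor 8 mm, rails (10 mm thick) 20 mm above the bench. Rails and divider are cut away for 32 mm either side of the middle, so that fingers can reach down there.
- tape_holder: Round pale wooden foot, 120 mm across and 8 mm high, fixed to the bench, with a wooden hub in the middle, 62 mm across at its base, chamfered above to 52 mm, its top 18 mm above the bench (a bolt head stands 4 mm higher). Origin at the centre of its underside. The roll goes over the hub and lies on the foot.
- marking_gauge: Wooden marking gauge, 220 mm long (y), 66 mm wide, up to 80 mm high, lying loose behind the holders. Not to be moved. Origin at the centre of its underside.
Not all that is in view belongs to the job. What is shaped like the wedge_dark but pink is not meant.

How it is judged:
By the outcome, as a careful person would: the job done as asked, in the order asked, and still so for the second after the job is handed in, with the robot touching nothing.
It also fails if it takes over 128 s, if anything falls off the work surface, if the arm or the gripper's body presses on something with over 40 N, if the wrist force passes 120 N, or if a joint passes its speed limit or range.

## Working session

There is one attempt and no reset: what is moved stays moved. The work goes in short steps, Python scripts to look and compute and a tool call to move; the robot and the scene stay as the last step left them, time stands still between calls to the robot, and variables do not carry over. Pictures are saved under pics/ and viewed, at most 16 in all, crops included, and the job is handed in when it is done.

Besides the shell and the picture viewer there is one more tool, called after "Request:" as a command line: name --pt "numbers of a row" for each row, then --argument value for the rest. play_rows: Moves the arm, as the interface text tells. Its arguments: {"type":"object","properties":{"rows":{"type":"array","items":{"type":"array","items":{"type":"number"}}},"force":{"type":"number"}},"required":["rows"]}

```bash
ls; mkdir -p pics; python3 - <<'E'
from rig import ctrl,camera,camera_params
import cv2,numpy as np
s=ctrl.sense();print(s)
for n in("scene","side"):
    p,d=camera(n);cv2.imwrite(f"pics/{n}0.png",p);np.savez(f"pics/{n}0.npz",p=p,d=d);q=camera_params(n);print(n,q, -np.array(q["R"]).T@np.array(q["t"]))
s=ctrl.sense();p,d=camera("wrist");cv2.imwrite("pics/wrist0.png",p);print(camera_params("wrist"))
E
```

```text
pics
{'time': 0.0, 'qpos': array([-1.25278805,  0.38384205,  0.04383997,  1.59959667, -0.01791975,
        1.16119469, -0.04988522]), 'joint_vel': array([-0.00030364, -0.00077911, -0.00037534,  0.00061162,  0.00048073,
       -0.00155008, -0.00097016]), 'joint_efforts': array([-7.77300811e-04, -4.33453238e+01,  1.02423202e+00, -2.49514246e+01,
        1.05678895e-02,  1.13378355e-02,  7.15371954e-06]), 'ee_pos': array([0.26217343, 0.59374011, 0.22987219]), 'orientation': array([-0.64824329, -3.07355122,  0.00410604]), 'wrist_force': array([ 0.82073069,  0.13991803, -1.00123376]), 'ft_torque': array([-0.01418006,  0.04129752,  0.01072403]), 'grip_force': 0.0, 'gripper_width': 0.08508782592331442}
scene {'K': array([[375.99983325,   0.        , 316.01838747],
       [  0.        , 375.99983325, 191.69848966],
       [  0.        ,   0.        ,   1.        ]]), 'R': array([[ 0.71772977, -0.69612269,  0.01664893],
       [-0.43335229, -0.46526301, -0.77183944],
       [ 0.54504108,  0.54675729, -0.63559947]]), 't': array([-0.45927516,  0.27821776,  0.75438824])} [ 0.03902918 -0.60273469
[... 244 characters left out ...]
15259992, -0.43875634, -0.88555414],
       [ 0.24824668,  0.85030222, -0.46406865]]), 't': array([-0.61682285,  0.09481282,  0.92551715])} [ 0.37476567 -0.9246508   0.50061311]
{'K': array([[355.11575326,   0.        , 315.87982931],
       [  0.        , 355.11575326, 200.07037597],
       [  0.        ,   0.        ,   1.        ]]), 'tool_from_camera': array([[-6.26901904e-05, -9.52142016e-01, -3.05655980e-01,
         7.92282218e-02],
       [ 9.99999345e-01, -4.08951919e-04,  1.06881650e-03,
         3.44956159e-04],
       [-1.14266370e-03, -3.05655713e-01,  9.52141418e-01,
        -1.42026022e-01],
       [ 0.00000000e+00,  0.00000000e+00,  0.00000000e+00,
         1.00000000e+00]])}
```

View pics/scene0.png

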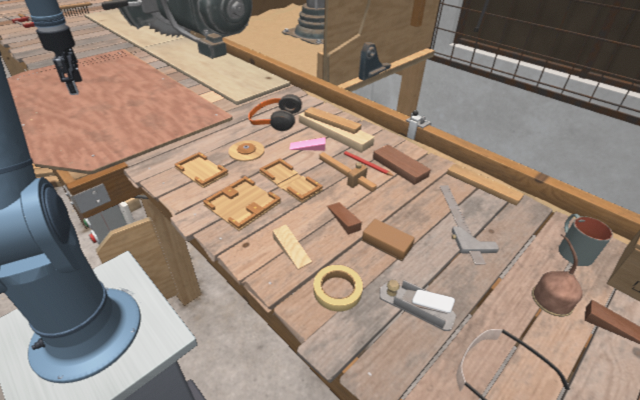

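View pics/side0.png

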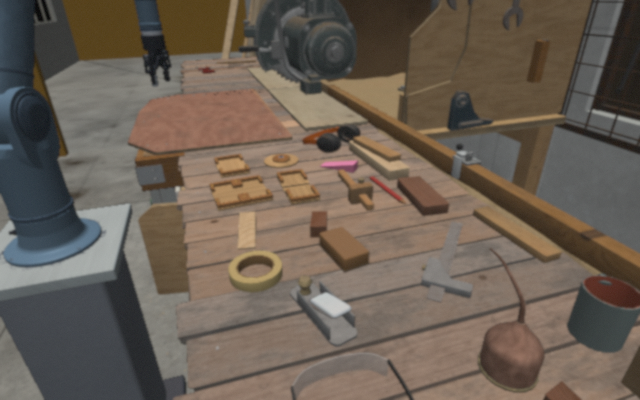

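```bash
cat > h.py <<'E'
import numpy as np,cv2
from scipy.spatial.transform import Rotation as Ro
from rig import ctrl,camera,camera_params
TFC=np.array(camera_params("wrist")["tool_from_camera"])
def shot(n,tag):
    s=ctrl.sense();p,d=camera(n);q=camera_params(n)
    if n=="wrist":
        T=np.eye(4);T[:3,:3]=Ro.from_rotvec(s["orientation"]).as_matrix();T[:3,3]=s["ee_pos"];T=T@TFC
    else:
        T=np.eye(4);T[:3,:3]=np.array(q["R"]).T;T[:3,3]=-T[:3,:3]@np.array(q["t"])
    np.savez(f"pics/{tag}.npz",p=p,d=d,T=T,K=q["K"]);cv2.imwrite(f"pics/{tag}.png",p);return p,d,T,np.array(q["K"])
def load(tag):
    z=np.load(f"pics/{tag}.npz");return z["p"],z["d"],z["T"],z["K"]
def world(d,T,K):   # world point per pixel from depth
    v,u=np.mgrid[:d.shape[0],:d.shape[1]]
    c=np.stack([(u-K[0,2])/K[0,0]*d,(v-K[1,2])/K[1,1]*d,d],-1)
    return c@T[:3,:3].T+T[:3,3]
def ray(px,T,K,z):  # pixel(s) cast onto plane z
    px=np.atleast_2d(np.float64(px));c=np.c_[(px-K[[0,1],[2,2]])/K[[0,1],[0,1]],np.ones(len(px))]@T[:3,:3].T
    return T[:3,3]+c*((z-T[2,3])/c[:,2])[:,None]
def tri(p1,c1,p2,c2): # midpoint of two rays; cX=(T,K)
    o,dv=[],[]
    for p,(T,K) in((p1,c1),(p2,c2)):
        a=ray(p,T,K,0)[0]-T[:3,3];o.append(T[:3,3]);dv.append(a/np.linalg.norm(a))
    A=np.c_[dv[0],-dv[1]];s=np.linalg.lstsq(A,o[1]-o[0],rcond=None)[0]
    a,b=o[0]+s[0]*dv[0],o[1]+s[1]*dv[1];return (a+b)/2,np.linalg.norm(a-b)
def rect(W,m,zlo,zhi): # oriented box of masked points in a height band: centre, long/short side, long-axis angle deg
    P=W[m&(W[...,2]>zlo)&(W[...,2]<zhi)];(c,s,a)=cv2.minAreaRect((P[:,:2]*1000).astype(np.float32))
    if s[0]<s[1]: s=s[::-1];a+=90
    return np.round(c,1),np.round(s,1),round((a+90)%180-90,1),len(P),np.round(np.percentile(P[:,2],[5,50,95])*1000,1)
E
python3 - <<'E'
from h import *
for n in("scene","side"):
    p,d,T,K=shot(n,n+"1");W=world(d,T,K)
    pts={"scene":dict(tape=(338,272),tape2=(338,304),pw=(292,246),dw=(345,217),cork=(388,235),plane=(418,303),H1=(201,167),HW=(242,202),H2=(291,180),TH=(246,150),gauge=(350,170),brick=(400,160),pink=(307,144),bench=(300,300)),
     "side":dict(tape=(255,258),pw=(247,225),dw=(319,218),cork=(345,243),plane=(325,305),bench=(260,310))}[n]
    for k,(u,v) in pts.items(): print(n,k,np.round(W[v,u]*1000),p[v,u])
p,d,T,K=load("scene1");W=world(d,T,K)
# top-down map
im=np.zeros((600,760,3),np.uint8)
X=((0.85-W[...,0])/1.5*1000).astype(int);Y=((0.65-W[...,1])/1.5*1000).astype(int)
for n in("side1","scene1"):
    p,d,T,K=load(n);W=world(d,T,K)
    r=((0.85-W[...,0])*800).astype(int);c=((0.55-W[...,1])*800).astype(int)
    ok=(r>=0)&(r<599)&(c>=0)&(c<759)&(d>0)
    for a in(0,1):
        for b in(0,1): im[r[ok]+a,c[ok]+b]=p[ok]
cv2.imwrite("pics/top.png",im)
E
```

```text
scene tape [ 464. -254.   15.] [ 63  88 111]
scene tape2 [ 399. -314.   22.] [146 208 232]
scene pw [ 440. -122.   15.] [162 206 233]
scene dw [ 606. -144.   20.] [ 81 104 154]
scene cork [ 625. -270.   34.] [103 139 183]
scene plane [ 515. -431.   32.] [222 221 219]
scene H1 [456. 329.   6.] [143 199 234]
scene HW [452. 105.   6.] [134 185 225]
scene H2 [622.  91.   2.] [135 186 226]
scene TH [608. 298.  17.] [ 87 132 189]
scene gauge [760. -23.  33.] [115 161 216]
scene brick [919. -92.  30.] [ 94 116 159]
scene pink [783. 192.  15.] [232 197 247]
scene bench [ 358. -241.    0.] [140 163 198]
side tape [ 441. -242.   15.] [47 67 85]
side pw [ 444. -108.   20.] [123 159 190]
side dw [ 620. -123.   14.] [ 61  80 118]
side cork [ 632. -273.   32.] [ 77 106 139]
side plane [ 527. -454.   46.] [198 200 198]
side bench [ 426. -381.   -1.] [101 109 116]
```

View pics/top.png

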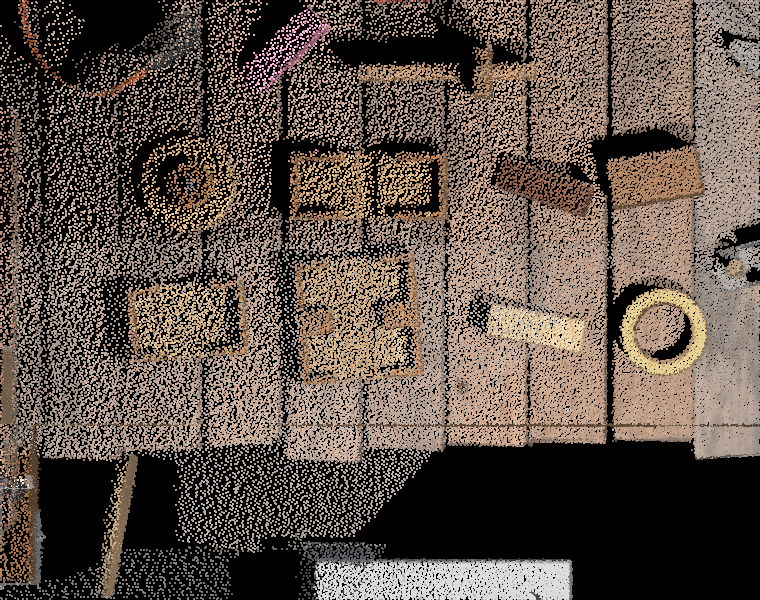

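```bash
cat >> h.py <<'E'
def go(x,y,z,yaw=None):  # prints totals in tool units from the measured pose, levelling included
    s=ctrl.sense();R=Ro.from_rotvec(s["orientation"]).as_matrix();yw=np.degrees(np.arctan2(R[1,1],R[0,1]))
    if yaw is None: yaw=yw
    c,n=np.cos(np.radians(yaw)),np.sin(np.radians(yaw))
    Rt=np.array([[-n,c,0],[c,n,0],[0,0,-1.]]).T.reshape(3,3); Rt=np.c_[[-n,c,0],[c,n,0],[0,0,-1]] if 0 else np.array([[n,c,0],[-c,n,0],[0,0,-1]])
    rv=np.degrees((Ro.from_matrix(R.T@Rt)).as_rotvec())/8
    D=np.array([x,y,z])-s["ee_pos"]
    print(f"t={s['time']:.2f} pos",np.round(s["ee_pos"]*1000,1),f"yaw {yw:.1f} w {s['gripper_width']*1000:.1f} gf {s['grip_force']:.1f} F",np.round(s["wrist_force"],1))
    print(" turn",np.round(rv,2)," shift in present axes",np.round(R.T@D/.025,2)," shift after turn",np.round(Rt.T@D/.025,2))
E
python3 - <<'E'
from h import *
for n in("scene1","side1"):
    p,d,T,K=load(n);W=world(d,T,K);ok=d>0
    def box(x0,x1,y0,y1): return ok&(W[...,0]>x0)&(W[...,0]<x1)&(W[...,1]>y0)&(W[...,1]<y1)
    for k,b,z in(("tape",(.36,.52,-.36,-.2),(.012,.1)),("pw",(.39,.5,-.19,-.02),(.006,.06)),("dw",(.56,.67,-.21,-.05),(.006,.06)),("cork",(.57,.69,-.36,-.18),(.01,.06)),("plane",(.4,.63,-.58,-.3),(.012,.1)),
      ("sandH",(.38,.53,.22,.42),(.013,.05)),("wedH",(.35,.55,.0,.2),(.013,.05)),("planeH",(.56,.68,-.02,.22),(.013,.05)),("tapeH",(.53,.7,.22,.4),(.004,.05)),("gauge",(.7,.84,-.15,.12),(.008,.1))):
        print(n,k,*rect(W,box(*b),*z))
s=ctrl.sense();go(*s["ee_pos"],0)
E
```

```text
scene1 tape [ 442.3 -301.7] [153.5 109.4] -73.2 1138 [14.5 23.5 25.6]
scene1 pw [ 441.2 -117.4] [118.4  41.5] 79.6 693 [ 7.2 16.9 28. ]
scene1 dw [ 629.  -138.5] [125.9  67.9] 71.4 478 [ 7.4 17.5 28.7]
scene1 cork [ 625.9 -249.9] [152.3  64.7] -80.4 1222 [13.3 33.  35.6]
scene1 plane [ 514.7 -440. ] [279.8 229.7] 89.9 2312 [14.4 29.8 53.8]
scene1 sandH [450.7 316. ] [151.1  95.6] -86.0 284 [13.6 18.  20.4]
scene1 wedH [453.3 102.7] [156.6 154.7] 5.4 701 [14.3 18.5 20.8]
scene1 planeH [619.3  89.7] [199.5  88.1] 89.7 380 [14.1 18.1 20.8]
scene1 tapeH [620.3 314.7] [119.1 118. ] 73.2 553 [ 4.8  7.7 18.2]
scene1 gauge [752.7 -11.6] [216.2  69.5] -79.8 741 [12.7 30.2 53.7]
side1 tape [ 441.6 -300.8] [154.2 106.7] -73.7 1148 [13.5 22.5 24.2]
side1 pw [ 441.6 -116.1] [113.8  39.9] 79.4 531 [ 6.9 16.6 27.9]
side1 dw [ 629.7 -142.3] [120.2  69.9] 71.4 353 [ 7.4 18.4 28.3]
side1 cork [ 626.5 -250.5] [153.1  62.6] -80.4 1342 [13.3 32.3 34.3]
side1 plane [ 514.5 -440.1] [279.3 229.9] 89.8 3186 [13.7 26.8 52.5]
side1 sandH [451.5 316. ] [155.5  93.9] -85.9 189 [13.3 17.4 19.8]
side1 wedH [453.5 103.7] [158.7 153.2] -85.2 513 [13.8 18.  20. ]
side1 planeH [619.2  88.5] [197.1  84.5] 89.6 297 [13.7 18.1 20.3]
side1 tapeH [620.9 312.3] [121.3 115.1] 65.7 362 [ 5.1  7.5 17.8]
side1 gauge [753.4  -9.7] [219.2  65.7] -80.6 741 [12.3 30.8 61.1]Traceback (most recent call last):
  File "<stdin>", line 8, in <module>
  File "h.py", line 36, in go
    rv=np.degrees((Ro.from_matrix(R.T@Rt)).as_rotvec())/8
                   ~~~~~~~~~~~~~~^^^^^^^^
  File "scipy/spatial/transform/_rotation.pyx", line 1143, in scipy.spatial.transform._rotation.Rotation.from_matrix
ValueError: Non-positive determinant (left-handed or null coordinate frame) in rotation matrix 0: [[-4.03931411e-01 -9.14789273e-01  4.57005972e-05]
 [-9.14788546e-01  4.03931152e-01  1.24090909e-03]
 [ 1.15363022e-03 -4.59435777e-04  9.99999229e-01]].
```

```bash
python3 - <<'E'
s=open('h.py').read()
i=s.index("    Rt=");j=s.index("    rv=")
s=s[:i]+"    Rt=np.array([[-n,c,0],[c,n,0],[0,0,-1]]).T\n"+s[j:]
open('h.py','w').write(s)
E
python3 -c "
from h import *
go(.53,.26,.30,2)"
```

```text
t=0.25 pos [262.4 594.2 230.6] yaw 66.2 w 85.4 gf 0.0 F [-0.1  0.2 -1.3]
 turn [-0.01  0.01  8.02]  shift in present axes [-15.19  -7.91  -2.76]  shift after turn [-13.73  10.23  -2.78]
```

Request:
play_rows --pt "1 -0.5 0 -0.35 0 0 1" --pt "1 -0.5 0 -0.35 0 0 1" --pt "1 -0.5 0 -0.35 0 0 1" --pt "1 -0.5 0 -0.35 0 0 1" --pt "1 0 0 -0.35 0 0 1" --pt "1 0 0 -0.35 0 0 1" --pt "1 0 0 -0.35 0 0 1" --pt "1 0 0 -0.35 0 0 1"

```text
time: 1.25
ee_pos: [0.3024, 0.5656, 0.3013]
orientation: [2.184, 2.258, -0.001]
wrist_force: [-0.6, -0.9, -1.7]
gripper_width: 0.0857
grip_force: 0.0
```

```bash
python3 -c "
from h import *
go(.53,.26,.30,2)"
```

```text
t=1.25 pos [302.4 565.6 301.3] yaw 1.9 w 85.7 gf 0.0 F [-0.6 -0.9 -1.7]
 turn [-0.    0.   -0.01]  shift in present axes [-12.52   8.69   0.05]  shift after turn [-12.53   8.67   0.05]
```

Request:
play_rows --pt "1 -1 0.7 0 0 0 0" --pt "1 -1 0.7 0 0 0 0" --pt "1 -1 0.7 0 0 0 0" --pt "1 -1 0.7 0 0 0 0" --pt "1 -1 0.7 0 0 0 0" --pt "1 -1 0.7 0 0 0 0" --pt "1 -1 0.7 0 0 0 0" --pt "1 -1 0.7 0 0 0 0"

```text
time: 2.25
ee_pos: [0.4505, 0.3703, 0.3012]
orientation: [-2.179, -2.263, 0.0]
wrist_force: [1.7, -0.7, 0.1]
gripper_width: 0.0852
grip_force: 0.0
```

Request:
play_rows --pt "1 -1 0.7 0 0 0 0" --pt "1 -1 0.7 0 0 0 0" --pt "1 -1 0.7 0 0 0 0" --pt "1 -1 0.7 0 0 0 0" --pt "1 -0.5 0.3 0 0 0 0" --pt "1 0 0 0 0 0 0" --pt "1 0 0 0 0 0 0"

```text
time: 3.12
ee_pos: [0.5308, 0.2635, 0.3011]
orientation: [-2.175, -2.265, -0.0]
wrist_force: [0.9, 1.6, 1.0]
gripper_width: 0.0854
grip_force: 0.0
```

```bash
python3 -c "
from h import *
shot('wrist','wh1');go(.535,-.17,.30,10)"
```

```text
t=3.17 pos [530.7 263.7 301.1] yaw 2.4 w 85.5 gf 0.0 F [ 0.6  0.8 -0.3]
 turn [-0.01 -0.01 -0.96]  shift in present axes [-17.34  -0.54   0.03]  shift after turn [-17.12  -2.84   0.04]
```

View pics/wh1.png

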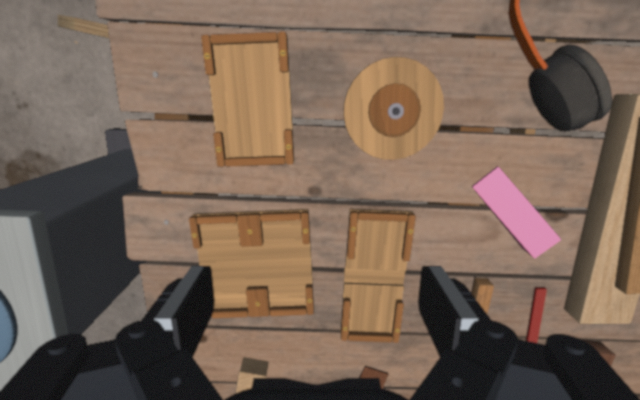

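The wrist view shows the sanding holder (250,100), the tape foot and hub (395,110), the double wedge holder (253,262) and the slotted plane holder (377,278). The pink wedge at (517,212) is the decoy. Next I move over the kit.

Request:
play_rows --pt "1 -1 -0.05 0 0 0 -0.12" --pt "1 -1 -0.05 0 0 0 -0.12" --pt "1 -1 -0.1 0 0 0 -0.12" --pt "1 -1 -0.1 0 0 0 -0.12" --pt "1 -1 -0.1 0 0 0 -0.12" --pt "1 -1 -0.15 0 0 0 -0.12" --pt "1 -1 -0.15 0 0 0 -0.12" --pt "1 -1 -0.15 0 0 0 -0.12"

```text
time: 4.18
ee_pos: [0.5296, 0.0615, 0.3014]
orientation: [-2.018, -2.407, -0.001]
wrist_force: [0.6, 0.5, 0.6]
gripper_width: 0.0857
grip_force: 0.0
```

Request:
play_rows --pt "1 -1 -0.15 0 0 0 0" --pt "1 -1 -0.15 0 0 0 0" --pt "1 -1 -0.15 0 0 0 0" --pt "1 -1 -0.15 0 0 0 0" --pt "1 -1 -0.15 0 0 0 0" --pt "1 -1 -0.15 0 0 0 0" --pt "1 -1 -0.15 0 0 0 0" --pt "1 -1 -0.15 0 0 0 0"

```text
time: 5.18
ee_pos: [0.5351, -0.1406, 0.3013]
orientation: [-2.018, -2.407, -0.001]
wrist_force: [1.8, -0.2, -1.0]
gripper_width: 0.0853
grip_force: 0.0
```

Request:
play_rows --pt "1 -0.7 0 0 0 0 0" --pt "1 0 0 0 0 0 0" --pt "1 0 0 0 0 0 0"

```text
time: 5.55
ee_pos: [0.538, -0.157, 0.3011]
orientation: [-2.019, -2.406, -0.001]
wrist_force: [1.0, -0.6, 0.2]
gripper_width: 0.0853
grip_force: 0.0
```

```bash
python3 -c "
from h import *
shot('wrist','wo1');go(.535,-.17,.30,10)"
```

```text
t=5.60 pos [ 538.  -156.8  301.1] yaw 10.0 w 85.3 gf 0.0 F [-0.5 -0.5  0.5]
 turn [-0.   -0.01  0.  ]  shift in present axes [-0.5  -0.21  0.04]  shift after turn [-0.5  -0.21  0.04]
```

View pics/wo1.png

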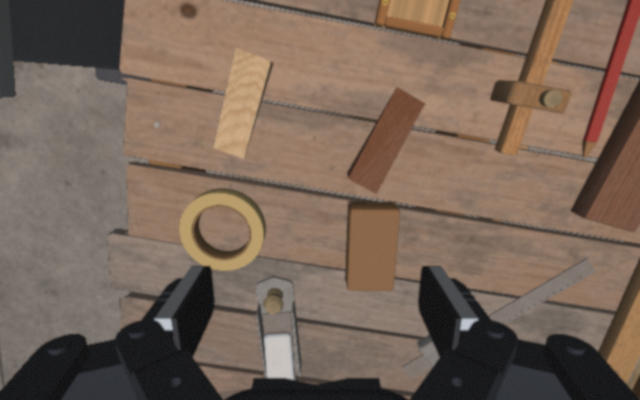

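The pale wedge is at (243,103), the dark wedge at (386,140), the tape at (222,230), the cork block at (373,247), and the plane at (277,330) with its knob at (274,297).

Things that could be mistaken for these, by scene pixel:
- **Cork block (388,238):** the dark brick at (400,162). The light brown one is the cork.
- **Dark wedge (345,217):** the pink wedge at (307,144) and the dark wedge-like piece at (612,322). The near, small dark one matches.
- **Pale wedge (292,246):** nothing similar.
- **Tape (338,287):** the tape foot at (246,150) and the hoop at (515,370).
- **Plane (418,303):** the square at (465,235).

```bash
cat > m.py <<'E'
from h import *
def comp(tag,seed,zlo,zhi=.12,win=.14):
    p,d,T,K=load(tag);W=world(d,T,K);W[d<=0]=np.nan
    m=((W[...,2]>zlo)&(W[...,2]<zhi)&(np.hypot(W[...,0]-seed[0],W[...,1]-seed[1])<win)).astype(np.uint8)
    if tag[0]=='w': m[260:,:215]=0;m[260:,420:]=0;m[375:]=0
    n,l=cv2.connectedComponents(m)
    dist=np.where(m>0,np.hypot(W[...,0]-seed[0],W[...,1]-seed[1]),9);i=np.unravel_index(np.argmin(dist),dist.shape)
    return W,l==l[i]
E
python3 - <<'E'
from m import *
for k,seed,z in(("plane",(.52,-.44),.008),("cork",(.626,-.25),.015),("dw",(.629,-.14),.005),("pw",(.441,-.117),.005),("tape",(.441,-.244),.012),("gauge",(.752,-.01),.008)):
    for t in("wo1","scene1","side1"):
        try:
            W,m=comp(t,seed,z);print(k,t,*rect(W,m,z,.12))
            if k in("dw","pw"):
                P=W[m];hi=P[P[:,2]>.024];print("   thick end",np.round(hi.mean(0)*1000))
            if k=="tape":
                Q=W[m&(W[...,2]>.018)];A=np.c_[2*Q[:,:2],np.ones(len(Q))];h=cv2.minEnclosingCircle((Q[:,:2]*1000).astype(np.float32));print("   circ",h)
        except Exception as e: print(k,t,e)
for k,seed,z in(("sandH",(.43,.27),.013),("wedH",(.453,.103),.013),("planeH",(.619,.089),.013)):
    for t in("wh1",):
        p,d,T,K=load(t);W=world(d,T,K);c=dict(sandH=(.451,.316),wedH=(.453,.103),planeH=(.619,.089))[k]
        m=(d>0)&(abs(W[...,0]-c[0])<.1 if k=="wedH" else abs(W[...,0]-c[0])<.07)&(abs(W[...,1]-c[1])<.12)
        m[265:,:215]=0;m[265:,420:]=0
        print(k,*rect(W,m,z,.024)); 
        mm=m&(W[...,2]>.004)&(W[...,2]<.012);print("  floor z",np.median(W[mm][:,2]))
W,m=comp("wh1",(.62,.3135),.004);print("tapeH",cv2.minEnclosingCircle((W[m][:,:2]*1000).astype(np.float32)))
W,m=comp("wh1",(.62,.3135),.0125);print("hub",cv2.minEnclosingCircle((W[m][:,:2]*1000).astype(np.float32)),np.percentile(W[m][:,2],[5,50,95]))
p=load("scene1")[0];cv2.imwrite("pics/crop1.png",cv2.resize(p[190:340,260:480],None,fx=3,fy=3,interpolation=cv2.INTER_CUBIC))
E
```

```text
plane wo1 [ 528.2 -417. ] [135.9  52.2] -75.6 2712 [12.6 31.8 47. ]
plane scene1 [ 527.8 -419.7] [145.3  55.5] -74.7 1530 [11.  32.6 55.2]
plane side1 [ 529.4 -423.2] [134.5  52.3] -75.3 1477 [10.5 31.8 54.6]
cork wo1 [ 629.1 -264.1] [115.3  62.4] -80.6 4209 [26.5 33.2 34.5]
cork scene1 [ 629.1 -268.6] [114.5  64.5] -80.5 1072 [18.3 33.4 35.7]
cork side1 [ 621.2 -222. ] [210.7  63.7] -79.7 1385 [17.2 32.2 34.3]
dw wo1 [ 616.6 -127.3] [117.   40.5] 71.5 3313 [ 6.3 16.9 28.1]
   thick end [ 602. -170.   27.]
dw scene1 [ 616.6 -133.3] [115.6  41.3] 71.5 503 [ 5.9 16.5 28.5]
   thick end [ 602. -176.   27.]
dw side1 [ 618.6 -178.4] [203.7  75.3] -87.2 951 [ 7.9 29.4 34.1]
   thick end [ 621. -237.   32.]
pw wo1 [ 440.2 -115.6] [116.9  40.3] 79.7 3510 [ 6.7 18.3 28.5]
   thick end [448. -71.  27.]
pw scene1 [ 440.8 -118.2] [119.8  41.6] 80.1 729 [ 6.  16.1 27.9]
   thick end [449. -74.  27.]
pw side1 [ 441.4 -117.4] [116.3  39.9] 79.4 552 [ 6.4 16.  27.8]
   thick end [450. -72.  27.]
tape wo1 [ 435.4 -275.1] [107.2 106. ] -19.9 3250 [15.9 23.  24.5]
   circ ((435.3990478515625, -276.3150
[... 248 characters left out ...]
.7641906738281, -279.0915222167969), 55.417091369628906)
gauge wo1 [759.1 -32.3] [165.6  65.7] -88.6 5245 [15.4 30.8 68.6]
gauge scene1 [752.7 -11.6] [216.2  69.5] -79.8 741 [12.7 30.2 53.7]
gauge side1 [753.4  -9.7] [219.2  65.7] -80.6 741 [12.3 30.8 61.1]
sandH [450.2 321.3] [148.1  94. ] -85.6 2569 [16.3 19.2 20.8]
  floor z 0.007573999886954008
wedH [452.6 107.8] [153.9 152.8] 5.1 3356 [15.1 19.  20.5]
  floor z 0.0073636019903093874
planeH [617.7  94.2] [196.8  84.1] 89.9 2141 [14.6 18.9 20.4]
  floor z 0.0073678645385119035
tapeH ((619.9578247070312, 319.1456604003906), 59.91899108886719)
hub ((619.5846557617188, 319.02069091796875), 30.8068904876709) [0.01369684 0.01735397 0.01935076]
```

View pics/crop1.png

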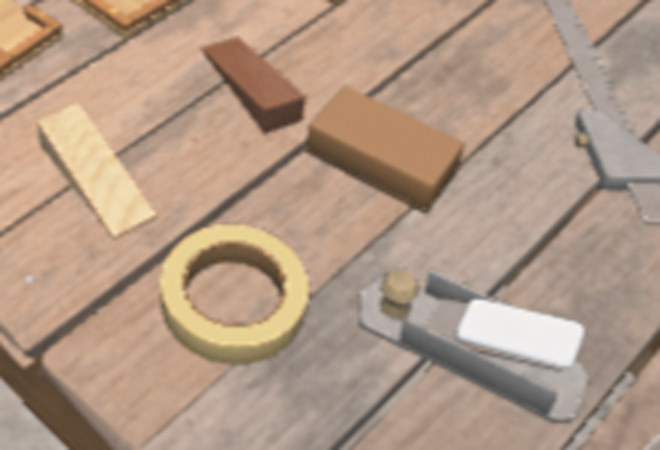

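The crop confirms the choice: the grey plane with its knob towards the tape, the light brown cork, the dark and pale wedges, and the cream tape. The order is plane first, so I look at it closer.

```bash
python3 -c "
from h import *
go(.525,-.37,.22,14.8)"
```

```text
t=5.60 pos [ 538.  -156.8  301.1] yaw 10.0 w 85.3 gf 0.0 F [-0.5 -0.5  0.5]
 turn [-0.   -0.01 -0.6 ]  shift in present axes [-8.31 -2.    3.23]  shift after turn [-8.11 -2.68  3.24]
```

Request:
play_rows --pt "1 -1 -0.25 0.4 0 0 -0.1" --pt "1 -1 -0.25 0.4 0 0 -0.1" --pt "1 -1 -0.25 0.4 0 0 -0.1" --pt "1 -1 -0.3 0.4 0 0 -0.1" --pt "1 -1 -0.3 0.4 0 0 -0.1" --pt "1 -1 -0.3 0.4 0 0 -0.1" --pt "1 -1 -0.3 0.4 0 0 0" --pt "1 -1 -0.3 0.4 0 0 0"

```text
time: 6.6
ee_pos: [0.5274, -0.3653, 0.2207]
orientation: [-1.916, -2.489, -0.002]
wrist_force: [-0.1, 0.2, 0.1]
gripper_width: 0.0851
grip_force: 0.0
```

Request:
play_rows --pt "1 0 0 0 0 0 0" --pt "1 0 0 0 0 0 0"

```text
time: 6.85
ee_pos: [0.5273, -0.3646, 0.2212]
orientation: [-1.917, -2.488, -0.002]
wrist_force: [1.1, 0.8, 0.1]
gripper_width: 0.085
grip_force: 0.0
```

```bash
python3 - <<'E'
from m import *
shot('wrist','wp1')
for t in("wo1","wp1","scene1","side1"):
    W,m=comp(t,(.52,-.44),.006)
    print(t,"all",*rect(W,m,.006,.12)); print("  sides",*rect(W,m,.027,.036))
    W,m=comp(t,(.435,-.278),.012);print("  tape",cv2.minEnclosingCircle((W[m&(W[...,2]>.018)][:,:2]*1000).astype(np.float32)))
go(.53,-.425,.15,14.8)
E
```

```text
wo1 all [ 529.6 -422.5] [147.2  52.3] -75.6 2801 [10.  31.5 47. ]
  sides [ 527.7 -415.4] [132.6  52.1] -75.6 740 [28.2 31.5 35.5]
  tape ((435.3990478515625, -276.3150939941406), 54.44768524169922)
wp1 all [ 532.7 -434.3] [120.1  52. ] -75.7 5049 [13.4 36.8 54.5]
  sides [ 531.7 -430.3] [109.2  52. ] -75.7 1080 [29.2 31.5 35.6]
  tape ((434.90618896484375, -276.3930358886719), 54.08626937866211)
scene1 all [ 528.9 -423.9] [161.1  55.5] -74.7 1838 [ 6.6 29.2 54.5]
  sides [ 528.7 -421.2] [134.8  54.9] -75.6 320 [27.5 31.4 35.2]
  tape ((435.7044372558594, -280.16656494140625), 54.80712890625)
side1 all [ 528.9 -422.1] [137.   52.3] -75.1 1577 [ 7.5 31.1 54.4]
  sides [ 529.5 -423.4] [129.9  52.3] -75.3 331 [27.7 30.9 35.5]
  tape ((434.7641906738281, -279.0915222167969), 55.417091369628906)
t=6.90 pos [ 527.6 -364.3  221.5] yaw 14.8 w 85.7 gf 0.0 F [ 0.2  0.1 -0. ]
 turn [ 0.01 -0.01  0.  ]  shift in present axes [-2.37 -0.53  2.86]  shift after turn [-2.37 -0.53  2.86]
```

View pics/wp1.png

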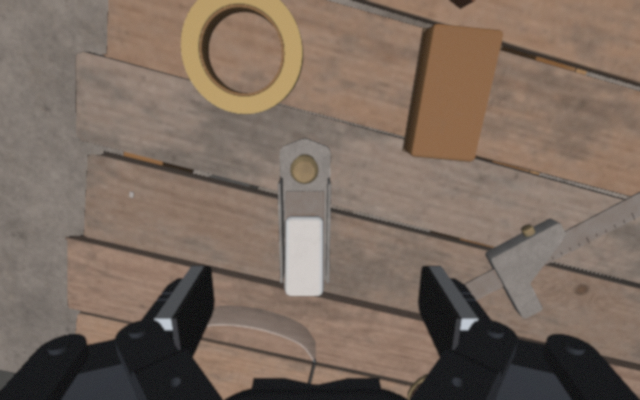

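The plane's sides run from (281,180) to (329,290) and the knob is at (304,168), with nothing beside it where the fingers come down. Sides centre (531.7, -430.3) puts the origin at about (528.7, -419), axis -75.6°. Descending.

Request:
play_rows --pt "1 -0.3 -0.1 0.8 0 0 0.05" --pt "1 -0.3 -0.1 0.8 0 0 0" --pt "1 -0.3 -0.1 0.8 0 0 0" --pt "1 -0.3 -0.1 0.8 0 0 0" --pt "1 -0.3 -0.05 0.8 0 0 0" --pt "1 -0.3 -0.05 0.8 0 0 0" --pt "1 -0.3 0 0.8 0 0 0" --pt "1 0 0 0 0 0 0"

```text
time: 7.9
ee_pos: [0.5258, -0.42, 0.0788]
orientation: [-1.927, -2.476, 0.001]
wrist_force: [0.1, -0.0, 0.1]
gripper_width: 0.0853
grip_force: 0.0
```

```bash
python3 -c "
from h import *
go(.5287,-.4195,.004,14.4)"
```

```text
t=7.90 pos [ 525.8 -420.    78.8] yaw 14.2 w 85.3 gf 0.0 F [ 0.1 -0.   0.1]
 turn [-0.02 -0.02 -0.02]  shift in present axes [-0.02  0.12  2.99]  shift after turn [-0.01  0.12  2.99]
```

Request:
play_rows --pt "1 0 0.1 0.8 0 0 0" --pt "1 0 0 0.8 0 0 0" --pt "1 0 0 0.8 0 0 0" --pt "1 0 0 0.6 0 0 0" --pt "1 0 0 0 0 0 0" --pt "-1 0 0 0 0 0 0" --pt "-1 0 0 0 0 0 0" --pt "-1 0 0 0 0 0 0" --force 60

```text
time: 8.9
ee_pos: [0.5301, -0.4208, 0.0077]
orientation: [1.927, 2.478, -0.0]
wrist_force: [-0.7, 0.5, 3.6]
gripper_width: 0.0507
grip_force: 67.9
```

Request:
play_rows --pt "-1 0 0 0 0 0 0" --pt "-1 0 0 0 0 0 0" --pt "-1 0 0 0 0 0 0"

```text
time: 9.28
ee_pos: [0.5301, -0.4208, 0.0077]
orientation: [1.928, 2.478, -0.0]
wrist_force: [-1.1, 0.4, 6.3]
gripper_width: 0.0508
grip_force: 68.1
```

Request:
play_rows --pt "-1 0 0 -0.4 0 0 0" --pt "-1 0 0 -0.8 0 0 0" --pt "-1 0 0 -1 0 0 0" --pt "-1 0 0 -1 0 0 0" --pt "-1 0 0 -1 0 0 0.3" --pt "-1 0.5 0 -0.5 0 0 0.5" --pt "-1 1 0 0 0 0 0.5" --pt "-1 1 0 0 0 0 0.5"

```text
time: 10.28
ee_pos: [0.5217, -0.3578, 0.1257]
orientation: [2.227, 2.213, 0.002]
wrist_force: [-0.1, 0.3, -7.4]
gripper_width: 0.0509
grip_force: 66.8
```

```bash
python3 -c "
from h import *
go(.6185,.092,.13,0)"
```

```text
t=10.28 pos [ 521.7 -357.8  125.7] yaw -0.4 w 50.9 gf 66.8 F [-0.1  0.3 -7.4]
 turn [ 0.01  0.   -0.04]  shift in present axes [18.02  3.76 -0.17]  shift after turn [17.99  3.87 -0.17]
```

Request:
play_rows --pt "-1 1 0.2 0 0 0 0" --pt "-1 1 0.2 0 0 0 0" --pt "-1 1 0.2 0 0 0 0" --pt "-1 1 0.2 0 0 0 0" --pt "-1 1 0.2 0 0 0 0" --pt "-1 1 0.2 0 0 0 0" --pt "-1 1 0.2 0 0 0 0" --pt "-1 1 0.2 0 0 0 0"

```text
time: 11.28
ee_pos: [0.5628, -0.1574, 0.1255]
orientation: [2.224, 2.217, 0.003]
wrist_force: [1.4, 0.6, -7.6]
gripper_width: 0.0512
grip_force: 66.8
```

Request:
play_rows --pt "-1 1 0.2 0 0 0 0" --pt "-1 1 0.2 0 0 0 0" --pt "-1 1 0.2 0 0 0 0" --pt "-1 1 0.2 0 0 0 0" --pt "-1 1 0.2 0 0 0 0" --pt "-1 1 0.2 0 0 0 0" --pt "-1 1 0.2 0 0 0 0" --pt "-1 1 0.2 0 0 0 0"

```text
time: 12.28
ee_pos: [0.6033, 0.0425, 0.1255]
orientation: [2.225, 2.217, 0.003]
wrist_force: [-0.0, 0.7, -6.6]
gripper_width: 0.0507
grip_force: 66.8
```

Request:
play_rows --pt "-1 1 0.2 0 0 0 0" --pt "-1 0.5 0.2 0 0 0 0" --pt "-1 0 0 0 0 0 0" --pt "-1 0 0 0 0 0 0"

```text
time: 12.78
ee_pos: [0.6127, 0.0772, 0.1241]
orientation: [2.226, 2.216, -0.002]
wrist_force: [-0.4, -1.0, -7.8]
gripper_width: 0.0511
grip_force: 66.7
```

```bash
python3 - <<'E'
from m import *
shot('wrist','wp2');shot('scene','sp2')
go(.6185,.092,.016,0)
W,m=comp("wp2",(.62,.092),.10,.2)
print("plane sides z",*rect(W,m,.135,.156)); print(*rect(W,m,.1,.2))
E
```

```text
t=12.88 pos [612.7  77.  123.9] yaw -0.3 w 50.5 gf 66.7 F [ 0.2  0.1 -6.6]
 turn [-0.    0.01 -0.04]  shift in present axes [0.61 0.23 4.32]  shift after turn [0.6  0.23 4.32]
plane sides z [612.7  86.7] [118.8  74.9] 72.6 20867 [136.3 149.2 155.3]
[610.1  93.5] [131.4  76.5] -78.0 45395 [121.3 146.8 178. ]
```

View pics/wp2.png

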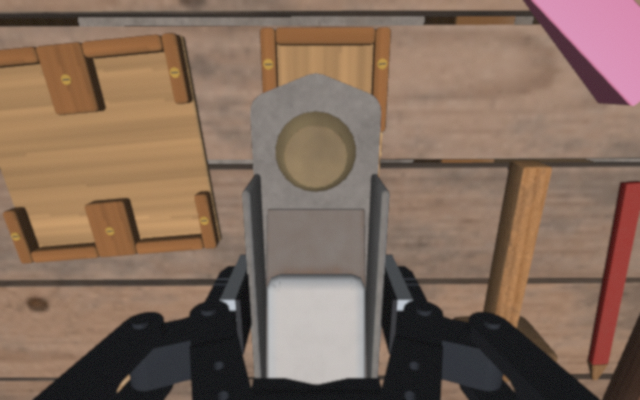

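```bash
python3 - <<'E'
from m import *
p,d,T,K=load("wp2");W=world(d,T,K)*1000
print("toe",W[80,317],W[100,262],W[100,372],"knob",W[150,315]); 
for v in(28,34,40): print("end rail",v,W[v,326])
for u in(263,270,276,379,385,389): print("rail",u,W[80,u])
ok=(d>0)
m=ok&(W[...,2]>12)&(W[...,2]<24)&(abs(W[...,0]-618)<50)&(W[...,1]>120);P=W[m];print(P.min(0),P.max(0),np.median(P,0))
m=ok&(W[...,2]>115)&(W[...,2]<150)&(abs(W[...,0]-618)<50)&(W[...,1]>125);P=W[m];print("toe",P.max(0),np.percentile(P[:,0],[1,99]))
E
```

```text
toe [612.90894714 158.54913811 121.83473765] [591.52224088 151.27566726 122.83131919] [634.57662969 150.99398941 120.59009751] knob [612.10141399 137.24093976 155.06462437]
end rail 28 [619.05251521 191.29692483  18.22545297]
end rail 34 [619.06400715 187.80987993  18.3273248 ]
end rail 40 [619.05368947 184.20029728  19.25008146]
rail 263 [577.714611   160.22963078  19.49819242]
rail 270 [582.15294802 160.2290705   18.14812285]
rail 276 [586.04318702 160.22180082  17.42196158]
rail 379 [653.96521199 159.87295384  19.71107107]
rail 385 [657.87088728 159.85188631  19.91068566]
rail 389 [664.58560171 160.13130834  -1.03475986]
[576.12776889 126.51216325  12.06437446] [660.30542526 191.73880182  21.81863137] [624.15269079 182.38151388  19.22900082]
toe [638.0663331  160.77445656 149.98208442] [586.62870246 637.35572691]
```

Request:
play_rows --pt "-1 0.3 0.12 0.4 0 0 0" --pt "-1 0.3 0.12 0.8 0 0 -0.04" --pt "-1 0 0 0.8 0 0 0" --pt "-1 0 0 0.8 0 0 0" --pt "-1 0 0 0.6 0 0 0" --pt "-1 0 0 0.4 0 0 0" --pt "-1 0 0 0.2 0 0 0" --pt "-1 0 0 0.1 0 0 0"

```text
time: 13.88
ee_pos: [0.6195, 0.0944, 0.0215]
orientation: [2.218, 2.224, 0.001]
wrist_force: [0.1, -0.4, -6.9]
gripper_width: 0.0508
grip_force: 66.6
```

```bash
python3 -c "
from h import *
go(.6185,.092,.0157,0)"
```

```text
t=13.88 pos [619.5  94.4  21.5] yaw 0.2 w 50.8 gf 66.6 F [ 0.1 -0.4 -6.9]
 turn [ 0.01 -0.    0.02]  shift in present axes [-0.09 -0.04  0.23]  shift after turn [-0.09 -0.04  0.23]
```

Request:
play_rows --pt "-1 -0.1 -0.04 0.1 0 0 0" --pt "-1 0 0 0.1 0 0 0" --pt "-1 0 0 0.05 0 0 0" --pt "-1 0 0 0.05 0 0 0" --pt "-1 0 0 0 0 0 0"

```text
time: 14.5
ee_pos: [0.6182, 0.0917, 0.0157]
orientation: [-2.217, -2.224, -0.001]
wrist_force: [-5.4, -0.9, 4.7]
gripper_width: 0.051
grip_force: 68.1
```

Request:
play_rows --pt "0 0 0 0 0 0 0" --pt "1 0 0 0 0 0 0" --pt "1 0 0 0 0 0 0" --pt "1 0 0 -0.2 0 0 0" --pt "1 0 0 -1 0 0 0" --pt "1 0 0 -1 0 0 0" --pt "1 0 0 -1 0 0 0" --pt "1 0 0 -1 0 0 0"

```text
time: 15.5
ee_pos: [0.6184, 0.0919, 0.1201]
orientation: [2.218, 2.224, 0.001]
wrist_force: [0.2, 0.2, -0.3]
gripper_width: 0.0853
grip_force: 0.0
```

Request:
play_rows --pt "1 -1 0 -1 0 0 -0.2" --pt "1 -1 0 -1 0 0 -0.2" --pt "1 -1 0 -1 0 0 -0.2" --pt "1 -1 0 0 0 0 -0.2" --pt "1 -1 0 0 0 0 -0.2" --pt "1 -1 0 0 0 0 -0.2" --pt "1 -1 0 0 0 0 0" --pt "1 0 0 0 0 0 0"

```text
time: 16.5
ee_pos: [0.6331, -0.0858, 0.1946]
orientation: [2.029, 2.396, -0.001]
wrist_force: [-0.2, 0.5, -0.1]
gripper_width: 0.0855
grip_force: 0.0
```

```bash
python3 - <<'E'
from m import *
go(.630,-.265,.07,9.4)
shot('scene','sp3');shot('side','dp3')
for t in('sp3','dp3'):
    W,m=comp(t,(.619,.09),.03,win=.1);print(*rect(W,m,.036,.044)); print(*rect(W,m,.030,.07))
a=load('sp3')[0][140:220,230:340];cv2.imwrite("pics/c3.png",cv2.resize(a,None,fx=6,fy=6,interpolation=cv2.INTER_CUBIC))
E
```

```text
t=16.50 pos [633.1 -85.8 194.6] yaw 9.5 w 85.5 gf 0.0 F [-0.2  0.5 -0.1]
 turn [0.01 0.01 0.01]  shift in present axes [-7.04 -1.31  5.  ]  shift after turn [-7.05 -1.29  4.98]
[617.5  77.7] [110.   53.5] 89.8 88 [36.3 38.5 43.1]
[616.8  77.1] [112.   53.6] 89.1 321 [31.9 45.3 62.8]
[618.   77.6] [107.4  52. ] -89.9 45 [36.8 38.9 43.1]
[617.9  76.2] [110.1  52.5] -89.8 176 [31.3 46.7 63.3]
```

View pics/c3.png

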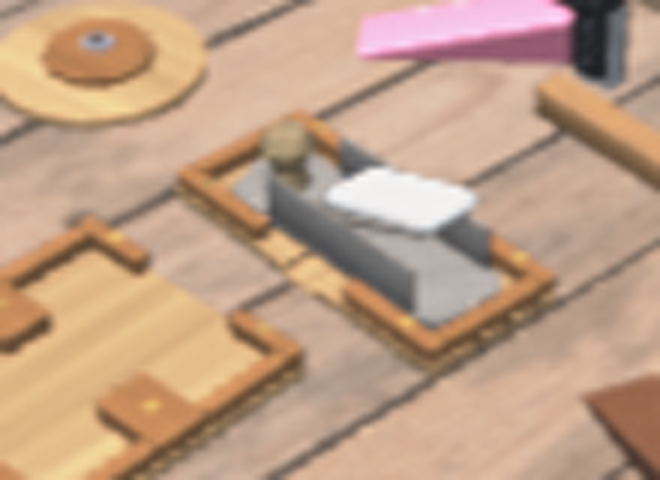

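The plane sits inside the plane holder with its sides' top at about 39 mm, so it is flat. Next is the cork.

Request:
play_rows --pt "1 -1 -0.2 0 0 0 0" --pt "1 -1 -0.2 0.4 0 0 0" --pt "1 -1 -0.2 0.8 0 0 0" --pt "1 -1 -0.2 0.8 0 0 0" --pt "1 -1 -0.2 0.8 0 0 0" --pt "1 -1 -0.2 0.8 0 0 0" --pt "1 -1 -0.1 0.8 0 0 0" --pt "1 0 0 0 0 0 0"

```text
time: 17.6
ee_pos: [0.6292, -0.2603, 0.0818]
orientation: [-2.024, -2.398, 0.003]
wrist_force: [-0.1, -0.1, -0.0]
gripper_width: 0.0856
grip_force: 0.0
```

```bash
python3 -c "
from m import *
go(.630,-.265,.008,9.4)
shot('wrist','wc1')
W,m=comp('wc1',(.63,-.24),.015,.05,.1);print(*rect(W,m,.025,.05))
"
```

```text
t=17.60 pos [ 629.2 -260.3   81.8] yaw 9.7 w 85.6 gf 0.0 F [-0.1 -0.1 -0. ]
 turn [-0.03 -0.01  0.04]  shift in present axes [-0.19  0.01  2.95]  shift after turn [-0.19  0.    2.95]
[ 629.3 -264.3] [114.8  62.3] -80.6 19096 [31.8 33.3 34.4]
```

Request:
play_rows --pt "1 -0.15 0 0.8 0 0 0" --pt "1 0 0 0.8 0 0 0" --pt "1 0 0 0.8 0 0 0" --pt "1 0 0 0.45 0 0 0" --pt "1 0 0 0 0 0 0" --pt "-1 0 0 0 0 0 0" --pt "-1 0 0 0 0 0 0" --pt "-1 0 0 0 0 0 0" --force 40

```text
time: 18.65
ee_pos: [0.6324, -0.2645, 0.0138]
orientation: [2.023, 2.401, 0.001]
wrist_force: [-0.8, -0.1, 2.5]
gripper_width: 0.0609
grip_force: 46.4
```

Request:
play_rows --pt "-1 0 0 0 0 0 0" --pt "-1 0 0 0 0 0 0"

```text
time: 18.9
ee_pos: [0.6324, -0.2645, 0.0137]
orientation: [2.023, 2.401, 0.001]
wrist_force: [0.6, -0.4, 6.1]
gripper_width: 0.061
grip_force: 46.8
```

Request:
play_rows --pt "-1 0 0 -0.4 0 0 0" --pt "-1 0 0 -0.8 0 0 0" --pt "-1 0 0 -1 0 0 0" --pt "-1 0 0 -1 0 0 0.2" --pt "-1 0.3 0 -1 0 0 0.2" --pt "-1 0.6 0 -0.5 0 0 0.2" --pt "-1 1 0 0 0 0 0" --pt "-1 1 0 0 0 0 0"

```text
time: 19.9
ee_pos: [0.6249, -0.1915, 0.1324]
orientation: [2.122, 2.313, 0.003]
wrist_force: [0.1, 0.3, -0.6]
gripper_width: 0.0609
grip_force: 46.1
```

```bash
python3 -c "
from m import *
go(.4505,.321,.13,4.2)
"
```

```text
t=19.90 pos [ 624.9 -191.5  132.4] yaw 4.9 w 60.9 gf 46.1 F [ 0.1  0.3 -0.6]
 turn [0.02 0.   0.09]  shift in present axes [21.03 -5.19  0.07]  shift after turn [20.96 -5.46  0.09]
```

Request:
play_rows --pt "-1 1 -0.3 0 0 0 0.1" --pt "-1 1 -0.3 0 0 0 0" --pt "-1 1 -0.3 0 0 0 0" --pt "-1 1 -0.3 0 0 0 0" --pt "-1 1 -0.3 0 0 0 0" --pt "-1 1 -0.3 0 0 0 0" --pt "-1 1 -0.3 0 0 0 0" --pt "-1 1 -0.3 0 0 0 0"

```text
time: 20.9
ee_pos: [0.5499, 0.0039, 0.1317]
orientation: [2.139, 2.3, 0.004]
wrist_force: [-0.5, 0.8, -1.4]
gripper_width: 0.0612
grip_force: 46.0
```

Request:
play_rows --pt "-1 1 -0.3 0 0 0 0" --pt "-1 1 -0.3 0 0 0 0" --pt "-1 1 -0.3 0 0 0 0" --pt "-1 1 -0.3 0 0 0 0" --pt "-1 1 -0.2 0 0 0 0" --pt "-1 1 -0.2 0 0 0 0" --pt "-1 1 -0.2 0 0 0 0" --pt "-1 1 -0.2 0 0 0 0"

```text
time: 21.9
ee_pos: [0.4856, 0.1998, 0.1317]
orientation: [-2.14, -2.3, -0.004]
wrist_force: [-0.7, 0.4, -1.4]
gripper_width: 0.061
grip_force: 46.0
```

Request:
play_rows --pt "-1 1 -0.2 0 0 0 0" --pt "-1 1 -0.2 0 0 0 0" --pt "-1 1 -0.2 0 0 0 0" --pt "-1 1 -0.2 0.5 0 0 0" --pt "-1 0.8 0 0.5 0 0 0" --pt "-1 0 0 0.5 0 0 0" --pt "-1 0 0 0 0 0 0"

```text
time: 22.78
ee_pos: [0.4558, 0.3151, 0.0907]
orientation: [2.14, 2.299, -0.007]
wrist_force: [-0.1, -0.8, -0.6]
gripper_width: 0.061
grip_force: 46.1
```

```bash
cat >> m.py <<'E'
def edges(tag,cx,cy,zlo,zhi,hx,y0,y1):
    p,d,T,K=load(tag);W=world(d,T,K)*1000
    m=(d>0)&(W[...,2]>zlo)&(W[...,2]<zhi)&(abs(W[...,0]-cx)<hx)&(W[...,1]>cy+y0)&(W[...,1]<cy+y1);m[260:,:215]=0;m[260:,420:]=0
    P=W[m];print(tag,len(P),"min",P.min(0).round(1),"max",P.max(0).round(1));return P
E
python3 -c "
from m import *
go(.4505,.321,.022,4.2)
shot('wrist','wc2');p,d,T,K=load('wc2');W=world(d,T,K)
m=(d>0);m[260:,:215]=0;m[260:,420:]=0;m[370:]=0
print('cork',*rect(W,m&(W[...,1]>.3),.09,.15))
print('rail',*rect(W,m&(abs(W[...,0]-.45)<.08)&(W[...,1]>.3)&(W[...,1]<.43),.013,.025))
"
```

```text
t=22.77 pos [455.8 315.1  90.7] yaw 4.1 w 61.0 gf 46.1 F [-0.1 -0.8 -0.6]
 turn [-0.02  0.03 -0.01]  shift in present axes [ 0.26 -0.19  2.75]  shift after turn [ 0.25 -0.19  2.75]
cork [455.1 337.3] [83.5 74.6] 0.0 33516 [107.2 110.3 125.1]
rail [446.1 375.5] [94.3 39.2] 4.6 4300 [17.2 19.2 20.5]
```

View pics/wc2.png

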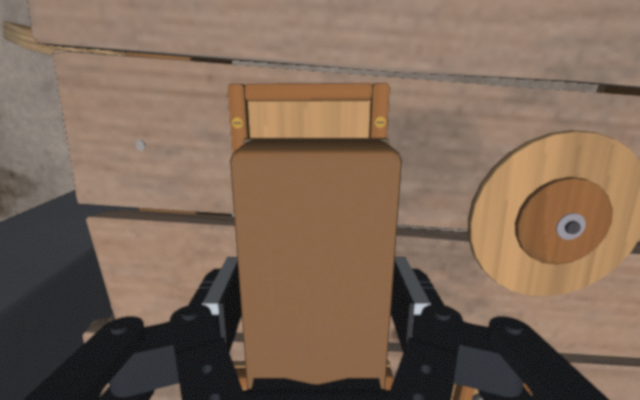

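The cork is held squarely over the sanding bay: cork (237-397,150+), holder end rail (230-388,90). Lowering.

Request:
play_rows --pt "-1 0.12 -0.1 0.6 0 0 0" --pt "-1 0.12 -0.1 0.6 0 0 0" --pt "-1 0 0 0.6 0 0 0" --pt "-1 0 0 0.4 0 0 0" --pt "-1 0 0 0.2 0 0 0" --pt "-1 0 0 0.1 0 0 0" --pt "-1 0 0 0 0 0 0"

```text
time: 23.7
ee_pos: [0.4514, 0.323, 0.0302]
orientation: [2.139, 2.301, 0.001]
wrist_force: [-0.3, -0.7, 0.2]
gripper_width: 0.0609
grip_force: 46.1
```

```bash
python3 -c "
from m import *
go(.4505,.321,.0217,4.2)
"
```

```text
t=23.70 pos [451.4 323.   30.2] yaw 4.2 w 60.9 gf 46.1 F [-0.3 -0.7  0.2]
 turn [ 0. -0. -0.]  shift in present axes [-0.08 -0.04  0.34]  shift after turn [-0.08 -0.04  0.34]
```

Request:
play_rows --pt "-1 -0.08 -0.04 0.1 0 0 0" --pt "-1 0 0 0.1 0 0 0" --pt "-1 0 0 0.1 0 0 0" --pt "-1 0 0 0.05 0 0 0" --pt "-1 0 0 0.05 0 0 0" --pt "-1 0 0 0 0 0 0"

```text
time: 24.45
ee_pos: [0.4501, 0.3209, 0.0217]
orientation: [-2.138, -2.3, 0.001]
wrist_force: [-3.9, -2.4, 11.7]
gripper_width: 0.0607
grip_force: 47.5
```

Request:
play_rows --pt "0.9 0 0 0 0 0 0" --pt "0.9 0 0 0 0 0 0" --pt "0.9 0 0 -0.1 0 0 0" --pt "0.9 0 0 -0.5 0 0 0" --pt "0.9 0 0 -1 0 0 0" --pt "0.9 0 0 -1 0 0 0" --pt "0.9 -0.5 0 -1 0 0 0" --pt "0.9 -1 0 -1 0 0 0"

```text
time: 25.45
ee_pos: [0.4531, 0.2845, 0.1367]
orientation: [-2.136, -2.304, -0.003]
wrist_force: [0.8, 0.3, 1.1]
gripper_width: 0.0811
grip_force: 0.0
```

Request:
play_rows --pt "1 -1 0.3 0 0 0 0.4" --pt "1 -1 0.3 0 0 0 0.4" --pt "1 -1 0.3 0 0 0 0.4" --pt "1 -1 0.3 0 0 0 0.4" --pt "1 -1 0.3 0 0 0 0.4" --pt "1 -1 0.3 0 0 0 0.4" --pt "1 -1 0.3 0 0 0 0.4" --pt "1 -1 0.3 0 0 0 0"

```text
time: 26.45
ee_pos: [0.4877, 0.0776, 0.135]
orientation: [2.547, 1.839, -0.0]
wrist_force: [0.6, -0.4, -0.3]
gripper_width: 0.0859
grip_force: 0.0
```

```bash
python3 - <<'E'
from m import *
go(.6133,-.10,.15,-18.5)
for n,t in(('scene','sp4'),('side','dp4')):
    shot(n,t);W,m=comp(t,(.45,.318),.03,win=.1);print(*rect(W,m,.030,.06))
a=load('sp4')[0][140:220,160:270];cv2.imwrite("pics/c4.png",cv2.resize(a,None,fx=5,fy=5,interpolation=cv2.INTER_CUBIC))
E
```

```text
t=26.45 pos [487.7  77.6 135. ] yaw -18.3 w 85.9 gf 0.0 F [ 0.6 -0.4 -0.3]
 turn [0.   0.   0.02]  shift in present axes [-5.16  7.   -0.6 ]  shift after turn [-5.14  7.02 -0.6 ]
[448.7 316.2] [118.1  63.3] -85.2 521 [32.6 40.3 42.4]
[450.7 315.2] [117.8  61.5] -85.9 291 [32.4 40.4 42.1]
```

The cork's top is at 42 mm and it is centred in its bay. On to the dark wedge.

Request:
play_rows --pt "1 -0.65 0.9 0 0 0 0" --pt "1 -0.65 0.9 0 0 0 0" --pt "1 -0.65 0.9 0 0 0 0" --pt "1 -0.65 0.9 0 0 0 0" --pt "1 -0.65 0.9 0 0 0 0" --pt "1 -0.65 0.9 0 0 0 0" --pt "1 -0.65 0.9 0 0 0 0" --pt "1 -0.65 0.7 0 0 0 0"

```text
time: 27.55
ee_pos: [0.6143, -0.0986, 0.1347]
orientation: [-2.544, -1.842, -0.001]
wrist_force: [0.3, -0.1, 0.4]
gripper_width: 0.0853
grip_force: 0.0
```

Request:
play_rows --pt "1 0 0 0 0 0 0" --pt "1 0 0 0 0 0 0"

```text
time: 27.8
ee_pos: [0.6129, -0.0973, 0.1345]
orientation: [-2.543, -1.842, 0.0]
wrist_force: [0.3, -0.1, -0.0]
gripper_width: 0.0853
grip_force: 0.0
```

```bash
python3 - <<'E'
from m import *
go(.6133,-.137,.06,-18.5)
shot('wrist','wd1');W,m=comp('wd1',(.616,-.127),.005,.05,.1);print(*rect(W,m,.005,.05));P=W[m];print(P[P[:,2]>.024].mean(0))
W,m=comp('wd1',(.60,-.16),.02,.05,.1);print(*rect(W,m,.02,.05))
E
```

```text
t=27.80 pos [612.9 -97.3 134.5] yaw -18.2 w 85.3 gf 0.0 F [ 0.3 -0.1 -0. ]
 turn [-0.01 -0.01  0.04]  shift in present axes [-1.51  0.51  2.98]  shift after turn [-1.5   0.52  2.98]
[ 616.9 -127.8] [117.3  39.7] 71.7 7249 [ 6.3 16.9 28.1]
[ 0.60219973 -0.17061814  0.0266857 ]
[ 605.8 -160.7] [47.7 39.5] 72.2 2672 [20.5 24.6 29. ]
```

Request:
play_rows --pt "1 -0.5 0.18 0.6 0 0 0.03" --pt "1 -0.5 0.18 0.8 0 0 0" --pt "1 -0.53 0.17 0.8 0 0 0" --pt "1 0 0 0.8 0 0 0" --pt "1 0 0 0 0 0 0"

```text
time: 28.48
ee_pos: [0.6118, -0.1381, 0.0573]
orientation: [-2.546, -1.834, 0.005]
wrist_force: [-0.9, 0.4, -0.4]
gripper_width: 0.0853
grip_force: 0.0
```

```bash
python3 - <<'E'
from m import *
go(.6135,-.1377,.004,-18.4)
E
```

```text
t=28.48 pos [ 611.8 -138.1   57.3] yaw -18.4 w 85.3 gf 0.0 F [-0.9  0.4 -0.4]
 turn [-0.04  0.   -0.01]  shift in present axes [0.04 0.07 2.13]  shift after turn [0.04 0.06 2.13]
```

Request:
play_rows --pt "1 0 0 0.8 0 0 0" --pt "1 0 0 0.8 0 0 0" --pt "1 0 0 0.5 0 0 0" --pt "0.5 0 0 0 0 0 0" --pt "-1 0 0 0 0 0 0" --pt "-1 0 0 0 0 0 0" --pt "-1 0 0 0 0 0 0" --pt "-1 0 0 0 0 0 0" --force 40

```text
time: 29.48
ee_pos: [0.6148, -0.1397, 0.0085]
orientation: [2.548, 1.835, 0.002]
wrist_force: [0.1, 0.8, 4.2]
gripper_width: 0.039
grip_force: 41.3
```

Request:
play_rows --pt "-1 0 0 0 0 0 0" --pt "-1 0 0 0 0 0 0"

```text
time: 29.72
ee_pos: [0.6148, -0.1397, 0.0085]
orientation: [2.548, 1.835, 0.002]
wrist_force: [-0.2, -0.3, 5.3]
gripper_width: 0.0385
grip_force: 41.5
```

Request:
play_rows --pt "-1 0 0 -0.4 0 0 0" --pt "-1 0 0 -0.8 0 0 0" --pt "-1 0 0 -1 0 0 0" --pt "-1 0 0 -1 0 0 -0.6" --pt "-1 0 0 -1 0 0 -0.6" --pt "-1 0 0 -0.3 0 0 -0.6" --pt "-1 0.5 -0.2 0 0 0 -0.6" --pt "-1 0.8 -0.4 0 0 0 -0.5"

```text
time: 30.72
ee_pos: [0.5994, -0.107, 0.1211]
orientation: [2.126, 2.312, 0.001]
wrist_force: [0.3, 0.4, -0.7]
gripper_width: 0.0388
grip_force: 40.8
```

```bash
python3 - <<'E'
from m import *
go(.4946,.098,.10,5)
E
```

```text
t=30.73 pos [ 599.4 -107.   121.1] yaw 4.8 w 38.8 gf 40.8 F [ 0.3  0.4 -0.7]
 turn [ 0.01  0.   -0.03]  shift in present axes [ 8.52 -3.49  0.83]  shift after turn [ 8.53 -3.46  0.84]
```

Request:
play_rows --pt "-1 0.9 -0.4 0 0 0 0" --pt "-1 1 -0.4 0 0 0 0" --pt "-1 1 -0.4 0 0 0 0" --pt "-1 1 -0.4 0 0 0 0" --pt "-1 1 -0.4 0 0 0 0" --pt "-1 1 -0.4 0 0 0 0" --pt "-1 1 -0.4 0.4 0 0 0" --pt "-1 1 -0.4 0.4 0 0 0"

```text
time: 31.72
ee_pos: [0.502, 0.0853, 0.1]
orientation: [-2.125, -2.313, -0.001]
wrist_force: [0.0, 1.0, -0.6]
gripper_width: 0.0389
grip_force: 40.8
```

Request:
play_rows --pt "-1 0.5 -0.2 0 0 0 0" --pt "-1 0 0 0 0 0 0" --pt "-1 0 0 0 0 0 0"

```text
time: 32.1
ee_pos: [0.4983, 0.0946, 0.1007]
orientation: [2.128, 2.309, 0.001]
wrist_force: [-0.5, -0.3, -0.9]
gripper_width: 0.0389
grip_force: 40.8
```

```bash
python3 - <<'E'
from m import *
go(.4946,.098,.0165,5)
shot('wrist','wd2');p,d,T,K=load('wd2');W=world(d,T,K)
m=(d>0);m[260:,:215]=0;m[260:,420:]=0;m[370:]=0
E
```

```text
t=32.10 pos [498.3  94.6 100.7] yaw 4.7 w 38.9 gf 40.8 F [-0.5 -0.3 -0.9]
 turn [ 0.01  0.   -0.04]  shift in present axes [ 0.15 -0.14  3.37]  shift after turn [ 0.15 -0.13  3.37]
```

View pics/wd2.png

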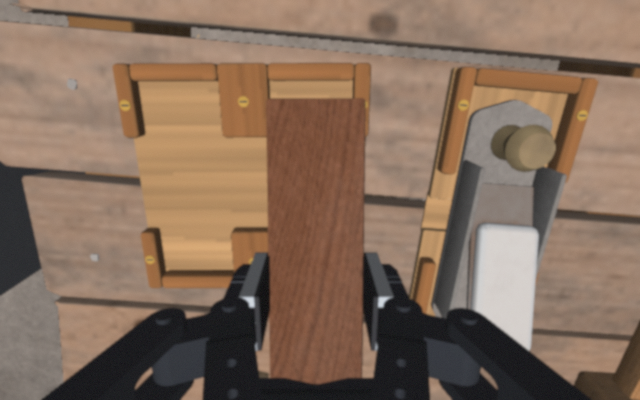

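```bash
python3 - <<'E'
from m import *
p,d,T,K=load('wd2')
print((ray([[268,90],[356,90],[116,68],[370,66],[312,66]],T,K,.02)*1000).round(1))
W=world(d,T,K)*1000
print("wedge far end",W[104,316],W[104,272],W[104,360])
m=(d>0)&(W[...,2]>13)&(W[...,2]<24)&(W[...,0]<545)&(W[...,0]>365)&(W[...,1]>-20)&(W[...,1]<190);m[255:,:]=0
P=W[m];print(cv2.minAreaRect(P[:,:2].astype(np.float32)),P[:,1].max())
E
```

```text
[[463.  169.   20. ]
 [515.5 173.3  20. ]
 [373.5 174.1  20. ]
 [522.2 187.4  20. ]
 [488.2 184.6  20. ]]
wedge far end [491.87370219 166.70857115  95.31517421] [474.38543606 165.31921853  96.14933452] [509.20741259 168.21819879  97.36556566]
((451.3931884765625, 120.23516082763672), (154.22451782226562, 125.97488403320312), 4.99442720413208) 189.00089604034537
```

The wedge hangs over the right lane between the divider (268) and rail (356). Lowering.

Request:
play_rows --pt "-1 0.1 -0.1 0.6 0 0 -0.04" --pt "-1 0 0 0.8 0 0 0" --pt "-1 0 0 0.8 0 0 0" --pt "-1 0 0 0.5 0 0 0" --pt "-1 0 0 0.2 0 0 0" --pt "-1 0 0 0.1 0 0 0" --pt "-1 0 0 0 0 0 0"

```text
time: 33.02
ee_pos: [0.4952, 0.0979, 0.0253]
orientation: [2.121, 2.317, 0.001]
wrist_force: [-0.7, -0.5, -0.9]
gripper_width: 0.0388
grip_force: 40.8
```

```bash
python3 - <<'E'
from m import *
go(.495,.0976,.0165,5)
E
```

```text
t=33.02 pos [495.2  97.9  25.3] yaw 5.1 w 38.8 gf 40.8 F [-0.7 -0.5 -0.9]
 turn [ 0.   -0.    0.01]  shift in present axes [-0.01 -0.01  0.35]  shift after turn [-0.01 -0.01  0.35]
```

Request:
play_rows --pt "-1 0 0 0.1 0 0 0" --pt "-1 0 0 0.1 0 0 0" --pt "-1 0 0 0.1 0 0 0" --pt "-1 0 0 0.05 0 0 0" --pt "-1 0 0 0.05 0 0 0" --pt "-1 0 0 0 0 0 0"

```text
time: 33.78
ee_pos: [0.4946, 0.0979, 0.0164]
orientation: [-2.12, -2.315, 0.0]
wrist_force: [-3.9, -0.6, 13.3]
gripper_width: 0.0389
grip_force: 42.2
```

Request:
play_rows --pt "0.4 0 0 0 0 0 0" --pt "0.4 0 0 0 0 0 0" --pt "0.4 0 0 -0.1 0 0 0" --pt "0.4 0 0 -0.6 0 0 0" --pt "0.5 0 0 -1 0 0 0" --pt "1 0 0 -1 0 0 0" --pt "1 -0.5 -0.2 -1 0 0 0" --pt "1 -1 -0.3 -1 0 0 0"

```text
time: 34.78
ee_pos: [0.4861, 0.0601, 0.1342]
orientation: [2.118, 2.319, 0.002]
wrist_force: [0.3, -0.5, 0.1]
gripper_width: 0.0856
grip_force: 0.0
```

Request:
play_rows --pt "1 -1 -0.2 0 0 0 0.4" --pt "1 -1 -0.2 0 0 0 0.4" --pt "1 -1 -0.2 0 0 0 0.4" --pt "1 -1 -0.2 0 0 0 0.4" --pt "1 -1 -0.2 0 0 0 0.3" --pt "1 0 0 0 0 0 0" --pt "1 0 0 0 0 0 0"

```text
time: 35.65
ee_pos: [0.4579, -0.0642, 0.1325]
orientation: [-2.409, -2.016, -0.001]
wrist_force: [0.0, 0.2, 1.0]
gripper_width: 0.0854
grip_force: 0.0
```

```bash
python3 - <<'E'
from m import *
go(.442,-.1055,.06,-10.3)
shot('wrist','we1');W,m=comp('we1',(.44,-.11),.005,.05,.1);print(*rect(W,m,.005,.05))
W,m=comp('we1',(.448,-.075),.02,.05,.1);print(*rect(W,m,.02,.05))
for n,t in(('scene','sp5'),('side','dp5')):
    shot(n,t);W,m=comp(t,(.493,.107),.0125,win=.1);p=load(t)[0].astype(int)
    dark=p.sum(-1)<380
    P=W[m&dark];print(t,len(P));
    W,m=comp(t,(.493,.06),.024,win=.1);print(*rect(W,m,.024,.06))
E
```

```text
t=35.65 pos [457.9 -64.2 132.5] yaw -10.1 w 85.4 gf 0.0 F [0.  0.2 1. ]
 turn [ 0.   -0.    0.02]  shift in present axes [-1.74 -0.34  2.9 ]  shift after turn [-1.74 -0.33  2.9 ]
[ 440.3 -114.4] [115.6  40. ] 79.8 6153 [ 6.7 18.9 28.5]
[446.5 -80.3] [46.3 40. ] 79.6 2792 [20.6 25.  29.2]
sp5 457
[482.8  80.3] [66.2 30.8] 75.9 90 [24.5 27.8 34.5]
dp5 634
[496.  79.] [64.9 39.9] -84.0 137 [24.8 30.4 36.2]
```

Request:
play_rows --pt "1 -0.57 -0.12 0.6 0 0 0.02" --pt "1 -0.57 -0.12 0.8 0 0 0" --pt "1 -0.57 -0.1 0.8 0 0 0" --pt "1 0 0 0.8 0 0 0" --pt "1 0 0 0 0 0 0"

```text
time: 36.42
ee_pos: [0.4406, -0.1045, 0.0564]
orientation: [-2.409, -2.013, 0.005]
wrist_force: [0.4, -0.2, 0.4]
gripper_width: 0.0857
grip_force: 0.0
```

```bash
python3 - <<'E'
from m import *
go(.442,-.1048,.004,-10.3)
E
```

```text
t=36.42 pos [ 440.6 -104.5   56.4] yaw -10.2 w 85.7 gf 0.0 F [ 0.4 -0.2  0.4]
 turn [-0.03  0.01  0.01]  shift in present axes [-0.    0.06  2.09]  shift after turn [-0.    0.06  2.09]
```

Request:
play_rows --pt "1 0 0 0.8 0 0 0" --pt "1 0 0 0.8 0 0 0" --pt "1 0 0 0.5 0 0 0" --pt "0.5 0 0 0 0 0 0" --pt "-1 0 0 0 0 0 0" --pt "-1 0 0 0 0 0 0" --pt "-1 0 0 0 0 0 0" --pt "-1 0 0 0 0 0 0" --force 40

```text
time: 37.42
ee_pos: [0.4428, -0.1053, 0.006]
orientation: [2.411, 2.012, 0.003]
wrist_force: [0.6, -0.3, 7.0]
gripper_width: 0.0386
grip_force: 41.0
```

Request:
play_rows --pt "-1 0 0 0 0 0 0" --pt "-1 0 0 0 0 0 0"

```text
time: 37.67
ee_pos: [0.4428, -0.1053, 0.006]
orientation: [2.411, 2.012, 0.003]
wrist_force: [-0.7, -0.6, 6.0]
gripper_width: 0.0388
grip_force: 41.0
```

Request:
play_rows --pt "-1 0 0 -0.4 0 0 0" --pt "-1 0 0 -0.8 0 0 0" --pt "-1 0 0 -1 0 0 0" --pt "-1 0 0 -1 0 0 -0.4" --pt "-1 0 0 -1 0 0 -0.5" --pt "-1 0 0 0 0 0 -0.5" --pt "-1 0.5 0 0 0 0 -0.5" --pt "-1 0.8 0 0 0 0 0"

```text
time: 38.67
ee_pos: [0.4394, -0.0722, 0.1099]
orientation: [-2.124, -2.314, 0.001]
wrist_force: [0.5, 0.0, -0.9]
gripper_width: 0.0387
grip_force: 40.4
```

```bash
python3 - <<'E'
from m import *
go(.4107,.1155,.10,5)
E
```

```text
t=38.67 pos [439.4 -72.2 109.9] yaw 4.9 w 38.7 gf 40.4 F [ 0.5  0.  -0.9]
 turn [-0.   -0.   -0.01]  shift in present axes [ 7.58 -0.5   0.4 ]  shift after turn [ 7.58 -0.49  0.4 ]
```

Request:
play_rows --pt "-1 1 -0.1 0 0 0 0" --pt "-1 1 -0.1 0 0 0 0" --pt "-1 1 -0.1 0 0 0 0" --pt "-1 1 -0.1 0 0 0 0" --pt "-1 1 -0.1 0 0 0 0" --pt "-1 1 0 0.2 0 0 0" --pt "-1 1 0 0.2 0 0 0" --pt "-1 0.5 0 0 0 0 0"

```text
time: 39.67
ee_pos: [0.41, 0.1146, 0.0994]
orientation: [-2.12, -2.317, 0.003]
wrist_force: [0.6, -1.1, -0.5]
gripper_width: 0.0391
grip_force: 40.4
```

Request:
play_rows --pt "-1 0 0 0 0 0 0" --pt "-1 0 0 0 0 0 0"

```text
time: 39.92
ee_pos: [0.4114, 0.1122, 0.1]
orientation: [2.126, 2.313, -0.001]
wrist_force: [0.4, -1.0, -0.7]
gripper_width: 0.0387
grip_force: 40.4
```

```bash
python3 - <<'E'
from m import *
go(.4107,.1155,.014,5)
shot('wrist','we2');p,d,T,K=load('we2');W=world(d,T,K)*1000
print("far end",W[105,316])
E
```

```text
t=39.92 pos [411.4 112.2 100. ] yaw 4.8 w 38.7 gf 40.4 F [ 0.4 -1.  -0.7]
 turn [-0.    0.   -0.02]  shift in present axes [ 0.14 -0.02  3.44]  shift after turn [ 0.14 -0.02  3.44]
far end [405.23776944 179.54510298   6.18842157]
```

View pics/we2.png

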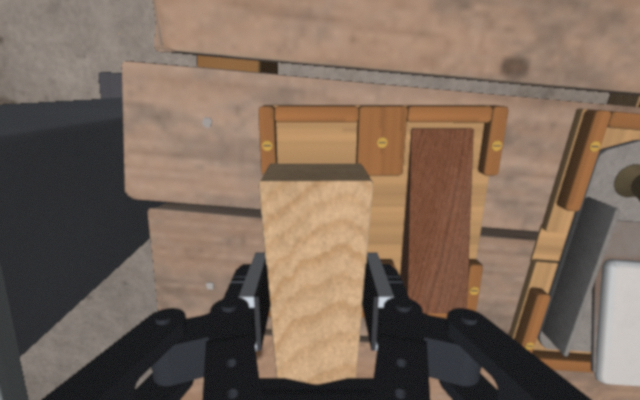

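Dark wedge lies between divider (403) and rail (483) in its lane. The pale one is over the left lane (276–358). Checking the lane centre, then lowering.

```bash
python3 - <<'E'
from m import *
p,d,T,K=load('we2');W=world(d,T,K)*1000
a=(ray([[276,140],[359,140],[318,107]],T,K,.02)*1000);print(a.round(1))
print("lane x at y 103.9:",((a[0]+a[1])/2)[0]+.087*(((a[0]+a[1])/2)[1]-103.9),"far centre y",a[2,1]-76*.996)
print("pale end",W[172,316],W[185,316],W[185,268],W[185,366])
m=(d>0)&(W[...,2]>9)&(W[...,0]>465)&(W[...,0]<515)&(W[...,1]>40)&(W[...,1]<180)&(p.astype(int).sum(-1)<330);P=W[m];r=cv2.minAreaRect(P[:,:2].astype(np.float32));print(r)
# dark wedge slope along axis
A=np.c_[P[:,1]-P[:,1].mean(),np.ones(len(P))];c=np.linalg.lstsq(A,P[:,2],rcond=None)[0];print("slope",c,"expect",-26/120, P[:,1].min(),P[:,1].max(),P[:,2].max(),P[:,2].min())
E
```

```text
[[382.1 157.1  20. ]
 [433.6 161.5  20. ]
 [406.5 179.1  20. ]]
lane x at y 103.9: 412.70528627716857 far centre y 103.45257852717128
pale end [406.84460133 160.04982881 110.2803508 ] [406.98403219 158.34077072 122.68515847] [390.26682812 156.77687607 122.14285951] [424.25612712 159.92734759 123.1393013 ]
((489.99847412109375, 109.99745178222656), (139.97283935546875, 49.9837532043457), 89.99310302734375)
slope [-0.10111728 31.38385892] expect -0.21666666666666667 40.00890561268883 179.9815891385449 181.17343709878023 9.003700187987961
```

Request:
play_rows --pt "-1 0.12 0 0.6 0 0 0" --pt "-1 0 0 0.8 0 0 0" --pt "-1 0 0 0.8 0 0 0" --pt "-1 0 0 0.5 0 0 0" --pt "-1 0 0 0.2 0 0 0" --pt "-1 0 0 0.1 0 0 0" --pt "-1 0 0 0 0 0 0"

```text
time: 40.85
ee_pos: [0.4116, 0.1161, 0.0253]
orientation: [2.125, 2.314, 0.001]
wrist_force: [0.1, -0.6, -0.7]
gripper_width: 0.0389
grip_force: 40.4
```

```bash
python3 - <<'E'
from m import *
go(.4107,.1155,.014,5)
E
```

```text
t=40.85 pos [411.6 116.1  25.3] yaw 4.9 w 38.9 gf 40.4 F [ 0.1 -0.6 -0.7]
 turn [ 0.   -0.   -0.01]  shift in present axes [-0.02 -0.04  0.45]  shift after turn [-0.02 -0.04  0.45]
```

Request:
play_rows --pt "-1 0 0 0.1 0 0 0" --pt "-1 0 0 0.1 0 0 0" --pt "-1 0 0 0.1 0 0 0" --pt "-1 0 0 0.1 0 0 0" --pt "-1 0 0 0.05 0 0 0" --pt "-1 0 0 0.05 0 0 0" --pt "-1 0 0 0 0 0 0"

```text
time: 41.72
ee_pos: [0.4111, 0.116, 0.0139]
orientation: [-2.123, -2.312, 0.001]
wrist_force: [-7.1, -1.6, 19.6]
gripper_width: 0.0387
grip_force: 42.8
```

Request:
play_rows --pt "0.3 0 0 0 0 0 0" --pt "0.3 0 0 0 0 0 0" --pt "0.3 0 0 -0.1 0 0 0" --pt "0.3 0 0 -0.6 0 0 0" --pt "0.3 0 0 -1 0 0 0" --pt "0.3 0 0 -1 0 0 0" --pt "0.1 -0.6 -0.1 -1 0 0 0" --pt "0.1 -1 -0.1 -1 0 0 0"

```text
time: 42.72
ee_pos: [0.4096, 0.0759, 0.1308]
orientation: [2.122, 2.316, -0.0]
wrist_force: [-0.1, 0.1, 1.2]
gripper_width: 0.047
grip_force: 0.0
```

Request:
play_rows --pt "0.1 -1 -0.2 0 0 0 0" --pt "0.1 -1 -0.2 0 0 0 0" --pt "0.1 -1 -0.2 0 0 0 0" --pt "0.1 -1 -0.2 0 0 0 0" --pt "0.1 -1 -0.2 0 0 0 0" --pt "0.1 -1 -0.2 0 0 0 0" --pt "0.1 -1 -0.2 0 0 0 0" --pt "0.1 -1 -0.2 0 0 0 0"

```text
time: 43.72
ee_pos: [0.3865, -0.1276, 0.13]
orientation: [-2.124, -2.314, -0.001]
wrist_force: [-0.1, -0.7, 0.8]
gripper_width: 0.0467
grip_force: 0.0
```

Request:
play_rows --pt "0.1 -1 -0.2 0 0 0 0" --pt "0.1 -1 -0.1 0 0 0 0" --pt "0.1 -1 0 0 0 0 0" --pt "0.1 -1 0 0 0 0 0" --pt "0.1 -0.5 0 0 0 0 0" --pt "0.1 0 0 0 0 0 0" --pt "0.1 0 0 0 0 0 0"

```text
time: 44.6
ee_pos: [0.3887, -0.2389, 0.1298]
orientation: [-2.123, -2.314, -0.0]
wrist_force: [1.4, 0.8, -0.6]
gripper_width: 0.0465
grip_force: 0.0
```

```bash
cat > tp.py <<'E'
from m import *
def circ(tag,seed,zlo,zhi=.05,win=.09):
    W,m=comp(tag,seed,zlo,zhi,win)
    Q=(W[m&(W[...,2]>zlo)][:,:2]*1000).astype(np.float32);h=cv2.convexHull(Q)[:,0]
    c,r=cv2.minEnclosingCircle(Q);e=cv2.fitEllipse(h);return np.round(c,1),round(r,1),np.round(e[0],1),np.round(e[1],1),np.percentile(W[m][:,2],[5,50,95]).round(4)
E
python3 - <<'E'
from tp import *
go(.3902,-.2799,.06,5)
shot('wrist','wt1');print(circ('wt1',(.435,-.24),.018))
shot('side','dp6');shot('scene','sp6')
for t in('dp6','sp6'):
    print(circ(t,(.435,-.24),.018))
    for sd,zl in(((.493,.06),.025),((.409,.15),.025)):
        W,m=comp(t,sd,zl,.05,win=.07);print(t,*rect(W,m,zl,.05))
a=load('sp6')[0][155:235,190:330];cv2.imwrite("pics/c6.png",cv2.resize(a,None,fx=5,fy=5,interpolation=cv2.INTER_CUBIC))
E
```

```text
t=44.60 pos [ 388.7 -238.9  129.8] yaw 4.9 w 46.5 gf 0.0 F [ 1.4  0.8 -0.6]
 turn [-0.   -0.01 -0.01]  shift in present axes [-1.64 -0.08  2.79]  shift after turn [-1.64 -0.08  2.79]
(array([ 434.6, -276.1]), 54.2, array([ 434.7, -276.1]), array([107.4, 107.9]), array([0.0216, 0.0232, 0.0244]))
(array([ 435.3, -278.2]), 55.4, array([ 435.7, -278.7]), array([106.7, 107.3]), array([0.0195, 0.0229, 0.0243]))
dp6 [496.3  76.1] [56.9 39.9] -84.2 116 [25.9 31.2 36.3]
dp6 [409.1 120.5] [39.8 35.3] -83.8 83 [25.2 28.2 31.4]
(array([ 435.8, -280.2]), 54.8, array([ 435.4, -279.1]), array([104.7, 109. ]), array([0.0209, 0.0237, 0.0257]))
sp6 [495.5  78.4] [63.7 42.1] -84.3 209 [25.5 30.7 36.7]
sp6 [408.3 128.1] [64.1 42.2] -87.1 250 [25.5 30.8 37.1]
```

View pics/c6.png

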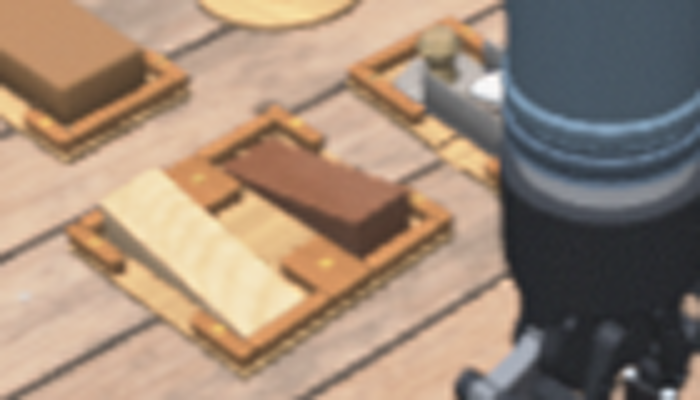

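Both wedges lie in their lanes with their thick ends at about 37 mm, so flat. Now the tape: pinch the -x wall with the tips about 13 mm up, to clear the hub later.

Request:
play_rows --pt "0.1 -0.6 -0.04 0.5 0 0 0" --pt "0.1 -0.6 -0.04 0.8 0 0 0" --pt "0.1 -0.45 0 0.8 0 0 0" --pt "0.1 0 0 0.8 0 0 0" --pt "0.1 0 0 0.5 0 0 0" --pt "0.1 0 0 0 0 0 0"

```text
time: 45.5
ee_pos: [0.39, -0.28, 0.0444]
orientation: [-2.122, -2.314, 0.001]
wrist_force: [-0.0, -0.4, -0.4]
gripper_width: 0.0468
grip_force: 0.0
```

```bash
python3 - <<'E'
from m import *
go(.3899,-.280,.013,5)
E
```

```text
t=45.50 pos [ 390.  -280.    44.4] yaw 4.9 w 46.8 gf 0.0 F [-0.  -0.4 -0.4]
 turn [-0.01 -0.01 -0.01]  shift in present axes [ 0.   -0.    1.25]  shift after turn [ 0.   -0.    1.25]
```

Request:
play_rows --pt "0.1 0 0 0.6 0 0 0" --pt "0.1 0 0 0.65 0 0 0" --pt "0.1 0 0 0 0 0 0" --pt "-1 0 0 0 0 0 0" --pt "-1 0 0 0 0 0 0" --pt "-1 0 0 0 0 0 0" --pt "-1 0 0 0 0 0 0" --force 40

```text
time: 46.38
ee_pos: [0.3908, -0.2812, 0.0142]
orientation: [2.124, 2.314, 0.0]
wrist_force: [-0.9, 0.2, 2.7]
gripper_width: 0.015
grip_force: 38.6
```

Request:
play_rows --pt "-1 0 0 0 0 0 0" --pt "-1 0 0 0 0 0 0"

```text
time: 46.62
ee_pos: [0.3907, -0.2813, 0.0141]
orientation: [2.124, 2.314, 0.0]
wrist_force: [-1.3, 0.2, 4.8]
gripper_width: 0.0154
grip_force: 38.9
```

```bash
python3 - <<'E'
from tp import *
go(.3899,-.280,.013,5)
for n,t in(('scene','sp7'),('side','dp7')):
    shot(n,t);print(circ(t,(.435,-.24),.018))
E
```

```text
t=46.62 pos [ 390.7 -281.3   14.1] yaw 4.9 w 15.4 gf 38.9 F [-1.3  0.2  4.8]
 turn [ 0.    0.   -0.01]  shift in present axes [ 0.05 -0.03  0.05]  shift after turn [ 0.05 -0.03  0.05]
(array([ 429. , -283.4]), 60.0, array([ 428.2, -278.5]), array([101.7, 124.8]), array([0.0208, 0.0239, 0.0413]))
(array([ 429.5, -280.2]), 60.0, array([ 430.6, -278.7]), array([104.8, 120.1]), array([0.0201, 0.0232, 0.0432]))
```

Request:
play_rows --pt "-1 0 0 -0.3 0 0 0" --pt "-1 0 0 -0.6 0 0 0" --pt "-1 0 0 -0.9 0 0 0" --pt "-1 0 0 -1 0 0 0" --pt "-1 0.3 0.1 -1 0 0 0" --pt "-1 0.6 0.3 -0.8 0 0 0" --pt "-1 1 0.4 0 0 0 0" --pt "-1 1 0.4 0 0 0 0"

```text
time: 47.72
ee_pos: [0.4144, -0.2054, 0.1296]
orientation: [2.125, 2.313, 0.002]
wrist_force: [0.7, 0.1, -1.8]
gripper_width: 0.0152
grip_force: 38.6
```

Request:
play_rows --pt "-1 1 0.4 0 0 0 0" --pt "-1 1 0.4 0 0 0 0" --pt "-1 1 0.4 0 0 0 0" --pt "-1 1 0.4 0 0 0 0" --pt "-1 1 0.4 0 0 0 0" --pt "-1 1 0.4 0 0 0 0" --pt "-1 1 0.4 0 0 0 0" --pt "-1 1 0.4 0 0 0 0"

```text
time: 48.72
ee_pos: [0.4767, 0.0008, 0.1292]
orientation: [-2.125, -2.314, -0.001]
wrist_force: [0.7, -0.2, -0.9]
gripper_width: 0.0148
grip_force: 38.6
```

```bash
python3 - <<'E'
from m import *
go(.5752,.3152,.12,5)
E
```

```text
t=48.73 pos [476.7   0.8 129.2] yaw 4.9 w 14.8 gf 38.6 F [ 0.7 -0.2 -0.9]
 turn [ 0.   -0.   -0.02]  shift in present axes [12.19  5.    0.38]  shift after turn [12.18  5.02  0.37]
```

Request:
play_rows --pt "-1 1 0.4 0 0 0 0" --pt "-1 1 0.4 0 0 0 0" --pt "-1 1 0.4 0 0 0 0" --pt "-1 1 0.4 0 0 0 0" --pt "-1 1 0.4 0 0 0 0" --pt "-1 1 0.4 0 0 0 0" --pt "-1 1 0.4 0 0 0 0" --pt "-1 1 0.4 0 0 0 0"

```text
time: 49.72
ee_pos: [0.5399, 0.2078, 0.1286]
orientation: [2.124, 2.314, -0.0]
wrist_force: [-0.4, 0.8, -0.3]
gripper_width: 0.0151
grip_force: 38.6
```

Request:
play_rows --pt "-1 1 0.4 0 0 0 0" --pt "-1 1 0.4 0 0 0 0" --pt "-1 1 0.4 0 0 0 0" --pt "-1 0.8 0.4 0 0 0 0" --pt "-1 0 0 0 0 0 0" --pt "-1 0 0 0 0 0 0" --pt "-1 0 0 0 0 0 0"

```text
time: 50.6
ee_pos: [0.5711, 0.3023, 0.1287]
orientation: [2.127, 2.312, -0.002]
wrist_force: [0.2, -0.0, -2.0]
gripper_width: 0.0153
grip_force: 38.6
```

```bash
python3 - <<'E'
from tp import *
go(.5752,.3152,.12,5)
p,d,T,K=shot('wrist','wt2');W=world(d,T,K)
m=(d>0)&(W[...,2]>.09)&(W[...,2]<.17);hsv=cv2.cvtColor(p,cv2.COLOR_BGR2HSV);m&=(hsv[...,1]>60)&(hsv[...,2]>100)
Q=W[m];print(len(Q),np.percentile(Q[:,2],[2,50,98]))
t=Q[Q[:,2]>np.percentile(Q[:,2],60)-.004]
A=np.c_[t[:,:2],np.ones(len(t))];print("plane fit tilt",np.degrees(np.linalg.lstsq(A,t[:,2],rcond=None)[0][:2]))
print(cv2.minEnclosingCircle((t[:,:2]*1000).astype(np.float32)))
E
```

```text
t=50.60 pos [571.1 302.3 128.7] yaw 4.8 w 15.3 gf 38.6 F [ 0.2 -0.  -2. ]
 turn [-0.    0.01 -0.03]  shift in present axes [0.5  0.21 0.35]  shift after turn [0.5  0.21 0.35]
20787 [0.13167374 0.13750209 0.13879437]
plane fit tilt [-0.09218137 -0.24940935]
((608.613525390625, 303.92877197265625), 60.10380172729492)
```

View pics/wt2.png

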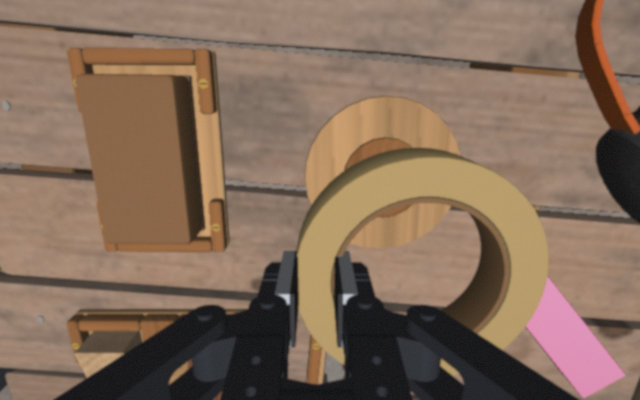

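```bash
python3 - <<'E'
from tp import *
from scipy.optimize import least_squares
p,d,T,K=load('wt2');W=world(d,T,K)*1000
def fit(m,R):
    Q=W[m][:,:2];h=cv2.convexHull(Q.astype(np.float32))[:,0]
    f=lambda c:np.hypot(h[:,0]-c[0],h[:,1]-c[1])-R
    r=least_squares(f,Q.mean(0),loss='soft_l1',f_scale=1.);return r.x.round(1),np.median(abs(r.fun)).round(2)
v,u=np.mgrid[:400,:640]
m=(d>0)&(W[...,2]>134)&(W[...,2]<142)&((u>360)|(v<240));m&=~((u<430)&(v>250))
print("tape",fit(m,54), "max",W[m].max(0))
m=(d>0)&(W[...,2]>4)&(W[...,2]<24)&(np.hypot(W[...,0]-620,W[...,1]-319)<66)
print("foot",fit(m,60), W[m].max(0))
m=(d>0)&(W[...,2]>14)&(W[...,2]<24)&(np.hypot(W[...,0]-620,W[...,1]-319)<40);print("hub", W[m].max(0),W[m].min(0))
E
```

```text
tape (array([614.5, 305.6]), np.float64(0.08)) max [668.55530448 359.55946055 140.17432425]
foot (array([620., 319.]), np.float64(0.26)) [675.73667623 378.72525901  19.34306278]
hub [642.49569183 349.31187233  19.34306278] [591.48014797 289.63140769  14.00730466]
```

The tape is held level, centre (614.5, 305.6). The foot's centre is (620, 319).

Request:
play_rows --pt "-1 0.26 0.13 0.5 0 0 0" --pt "-1 0.26 0.13 0.8 0 0 0" --pt "-1 0 0 0.8 0 0 0" --pt "-1 0 0 0.8 0 0 0" --pt "-1 0 0 0.5 0 0 0" --pt "-1 0 0 0 0 0 0" --pt "-1 0 0 0 0 0 0"

```text
time: 51.52
ee_pos: [0.5773, 0.3176, 0.0444]
orientation: [2.125, 2.313, 0.002]
wrist_force: [-0.1, -0.1, -1.4]
gripper_width: 0.0152
grip_force: 38.6
```

```bash
python3 - <<'E'
from tp import *
go(.5766,.3157,.0222,4.8)
E
```

```text
t=51.52 pos [577.3 317.6  44.4] yaw 4.9 w 15.2 gf 38.6 F [-0.1 -0.1 -1.4]
 turn [ 0.01 -0.    0.01]  shift in present axes [-0.07 -0.04  0.89]  shift after turn [-0.07 -0.04  0.89]
```

Request:
play_rows --pt "-1 -0.07 -0.04 0.2 0 0 0" --pt "-1 0 0 0.2 0 0 0" --pt "-1 0 0 0.2 0 0 0" --pt "-1 0 0 0.1 0 0 0" --pt "-1 0 0 0.1 0 0 0" --pt "-1 0 0 0.05 0 0 0" --pt "-1 0 0 0.05 0 0 0" --pt "-1 0 0 0 0 0 0"

```text
time: 52.52
ee_pos: [0.5757, 0.3158, 0.0223]
orientation: [-2.124, -2.314, 0.0]
wrist_force: [-2.8, -1.1, 6.0]
gripper_width: 0.0147
grip_force: 39.5
```

Request:
play_rows --pt "-0.3 0 0 0 0 0 0" --pt "-0.3 0 0 0 0 0 0" --pt "-0.3 0 0 0 0 0 0" --pt "-0.3 0 0 -0.3 0 0 0" --pt "-0.3 0 0 -0.8 0 0 0" --pt "-0.3 0 0 -1 0 0 0" --pt "-0.3 0 -0.3 -1 0 0 0" --pt "0 0 -0.5 -1 0 0 0"

```text
time: 53.52
ee_pos: [0.557, 0.3141, 0.127]
orientation: [2.125, 2.313, 0.005]
wrist_force: [-0.3, 0.2, 0.3]
gripper_width: 0.0427
grip_force: 0.0
```

Request:
play_rows --pt "0 0 -0.5 -1 0 0 0" --pt "0 0 -0.5 -1 0 0 0" --pt "0 0 -0.5 -1 0 0 0" --pt "0 0 0 -0.5 0 0 0" --pt "0 0 0 0 0 0 0" --pt "0 0 0 0 0 0 0"

```text
time: 54.28
ee_pos: [0.5184, 0.3106, 0.2107]
orientation: [2.125, 2.314, -0.001]
wrist_force: [0.0, 0.3, -0.4]
gripper_width: 0.0426
grip_force: 0.0
```

```bash
python3 - <<'E'
from tp import *
shot('wrist','wf');shot('scene','sf');shot('side','df')
for t in('wf','sf','df'):
    print(t,"tape",circ(t,(.62,.27),.026,.05))
    for k,sd,z in(("cork",(.45,.318),.03),("plane",(.619,.09),.03),("dw",(.493,.06),.025),("pw",(.409,.15),.025),("gauge",(.752,-.01),.008)):
        try: W,m=comp(t,sd,z,win=.07 if z==.025 else .12);print(t,k,*rect(W,m,z,.1))
        except Exception as e: print(t,k,'-')
a=load('sf')[0][110:240,150:400];cv2.imwrite("pics/cf.png",cv2.resize(a,None,fx=3,fy=3,interpolation=cv2.INTER_CUBIC));print(ctrl.sense()['ee_pos'],ctrl.sense()['time'])
E
```

```text
wf tape (array([619.2, 319.3]), 54.3, array([619.2, 314.7]), array([ 95.7, 110.5]), array([0.0296, 0.0313, 0.0325]))
wf cork [449.3 321.4] [114.3  62.4] -85.9 8831 [39.5 41.3 42.5]
wf plane [597.2 111.9] [50.3 13.9] -88.0 238 [30.5 37.3 40. ]
wf dw [494.   94.7] [39.7 35.9] 4.1 954 [25.4 28.4 31.7]
wf pw [621.1 212.4] [484.4 428.2] 16.3 24042 [26.8 39.3 55.5]
wf gauge [632.8 256.2] [534.  436.8] 2.9 43514 [10.5 28.5 47.8]
sf tape (array([621. , 310.9]), 56.4, array([619.5, 310.9]), array([101.8, 109.6]), array([0.0276, 0.0306, 0.033 ]))
sf cork [449.6 315.9] [117.8  62.9] -86.5 513 [33.  40.3 42.6]
sf plane [617.9  77.2] [110.7  55.4] -89.5 315 [32.1 46.  63.1]
sf dw [495.2  80.6] [68.3 41.5] -85.6 201 [25.6 31.  36.7]
sf pw [410.7 128.1] [68.4 43.3] -84.2 249 [25.5 30.6 36.5]
sf gauge [753.7 -10.2] [220.5  66.7] -81.3 741 [13.2 30.1 54.3]
df tape (array([620.5, 311.9]), 54.5, array([620.8, 311. ]), array([101.7, 106.6]), array([0.0264, 0.0305, 0.0322]))
df cork [450.6 316.8] [120.5  62.1] -84.9 295 [31.4 40.3 42. ]
df plane [618.2  73.8] [109.   52.2] -89.6 174 [31.  46.5 62.8]
df dw [496.9  77.2] [59.7 40.7] -85.9 124 [25.6 30.9 36.6]
df pw [410.2 133. ] [58.8 39.9] -84.3 159 [25.8 30.8 36.4]
df gauge [754.4 -10.8] [219.3  66.3] -81.2 736 [12.3 31.1 60. ]
[0.51810445 0.31043538 0.21014946] 54.425
```

View pics/cf.png

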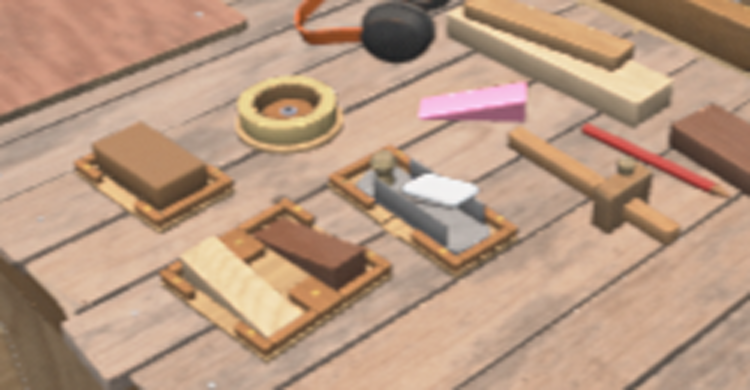

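Everything is in place and flat: the tape's top is at 31-32 mm and it is centred on the hub. The gauge hasn't moved, and the arm is clear. Handing in.

```bash
python3 -c "
from rig import ctrl
print(ctrl.close_job())"
```

```text
the job is handed in; nothing more can be done
None
```

The plane, cork block, both wedges and tape were placed in that order, flat in their holders and let go; the marking gauge was left untouched, and the job was handed in at about 54 s of the 128 s allowed.

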